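# Get the deburring tool out of the blocked drawer and complete the job tray

### The job

Fetch the deburring tool from the drawer of the low drawer unit and lay it in its empty slot in the foam of the job tray, its thin tip in the long end of the slot. The spray can, the oil bottle and the jar stand in the drawer's way: first set all three upright on the side mat, only then open the drawer, and once the tool is in the tray shut the drawer fully and stand each of the three upright on the drip dish it came from. Do not tip any of them over.

Things in the scene. Friction and masses are not known exactly. Their poses are not given: they have to be found in the camera images.
- spray_can_mid (a point): Tall aerosol can, 56 mm diameter, 217 mm tall, about 0.25 kg. The point is on its axis half-way up, 108 mm above its foot; z up its axis. Its cap (165 to 217 mm above the foot, 56 mm wide) can be gripped from above; grip in the upper 40 mm to leave room for the palm. Stands on dish_can at the start.
- oil_mid (a point): Squeeze bottle of oil, 0.14 kg: body 52 mm diameter up to 97 mm above its foot, then a red cap 28 mm diameter from 97 to 114 mm, then a nozzle (12 mm at its root) up to 140 mm. The point is on its axis, 70 mm above its foot; z up its axis. Grip it from above round the cap. Stands on dish_oil at the start.
- jar_mid (a point): Small amber jar with a steel lid, 54 mm diameter, 76 mm tall, 0.16 kg. The point is on its axis, half-way up (38 mm above its foot); z up its axis. At the start it stands on dish_jar.
- deburrer_grip (a point): Deburring tool lying flat in the drawer's foam, seen through the clear pane; it moves with the drawer: blue handle 15 mm diameter, 100 mm long, and a thin tip. The point is on the axis at mid-handle, 81 mm behind the drawer front's outer face, axis 31 mm above the bench; handle end 50 mm along +y, tip end 76 mm along -y. A channel 64 mm wide in the 9 mm foam leaves room for fingertips there.
- dish_can: Aluminium drip dish on which the spray can stands at the start, fixed in front of the drawer. 81 mm outer diameter, rim 7 mm high, flat floor inside 2 mm above the bench, about 70 mm diameter. Origin: centre of its underside, z up.
- dish_oil: Drip dish of the same kind, on which the oil bottle stands at the start. Origin: centre of its underside.
- dish_jar: Drip dish of the same kind, on which the jar stands at the start. Origin: centre of its underside.
- side_mat: Flat black rubber mat with a thin grey border line, fixed to the bench to one side (left or right), 270 mm along its x, 130 mm along its y, 3 mm thick, empty at the start. Origin: centre of its underside.
- tray_slot (a point): Empty slot in the foam of the job tray (160 x 168 mm, 20 mm high, fixed, punch and scriber in its other slots). The point is where the tool's mid-handle point belongs, 12.5 mm above the bench; y along the slot, tip towards -y. Slot 24 mm wide, 9 mm deep, floor 5 mm above the bench, 58 mm long to +y, 84 mm to -y. A 48 mm wide channel across it along x gives room for fingertips.
- drawer_handle (a point): Middle of the drawer's steel bar handle (10 mm thick), 56 mm above the bench; bar 120 mm long along y, 38 mm in front of the drawer front. Pulls out 160 mm along -x of this point; shut now; drag 1.5 N, stays where left. Its underside passes over the dishes. Drawer unit: low grey steel box 300 mm wide, 78 mm high, fixed. Pulled out 125 mm or more, the deburring tool can be lifted out.
There are look-alikes about, which are no part of the job. Leave any turquoise look-alike of the dish_jar alone.

How it is judged:
By the outcome, as a careful person would: the job done as asked, in the order asked, and still so for the second after the job is handed in, with the robot touching nothing.
It also fails if it takes over 144 s, if anything falls off the work surface, if the arm or the gripper's body presses on something with over 40 N, if the wrist force passes 120 N, or if a joint passes its speed limit or range.

### The arm

A 6-joint arm with a two-finger parallel gripper is mounted at the origin on the work surface; the furniture and walls round the work are solid. World frame = base frame: x ahead of the robot, y to its left, z up, the work surface at z = 0. Lengths are in mm, angles in rad, forces in N, time in s.
With the tool pointing down it reaches from about 350 to 875 mm from the base axis. Payload 4.2 kg.
Tool frame: the origin (TCP) lies between the finger pads; the fingertips stand ctrl.tcp_to_tips ahead of it and the grasp point (between the pads) lies 5 mm behind it (ctrl.tcp_to_tips is the distance from the TCP to the fingertips, in mm); z points along the fingers, y is the line along which they close (so a half turn about z gives the same grasp; the last joint's range is limited). The gripper opens to 87 mm and grips with 3 to 60 N. Pads are 19 mm wide; open, the fingers measure 117 mm over their backs; the gripper's body (75 mm by 190 mm) begins 51 mm behind the grasp point.
Start: joints at [1.512, 0.385, 0.008, 0, -1.194, -0.259], TCP at [195.266, 593.692, 236.55] pointing down, gripper open.
Joint ranges: [-3.14, 3.14], [-1.21, 2.06], [-1.07, 1.41], [-3.16, 2.05], [-2.99, -0.16], [-3.1, 3.1]. Speed limits (rad/s): [2.79, 2.79, 3.14, 3.14, 3.14, 3.14].

### API

Orientations are given as a 3x3 rotation matrix whose columns are the frame's x, y, z axes.
In Python, from plant import ctrl, cams, models gives the robot as it stands.
- The arm moves only by the tool send_rows, never from a script. Its argument "rows" is a list of rows, each an object with "fingers": the closure, from -1 (fully open) to 1 (shut); "travel": the shift along the tool's x, y, z in cm, a list of three; "rotation": the turn, a rotation vector about the tool's x, y, z in degrees, a list of three. A call has exactly 10 rows; each row is the pose to reach, as a shift and turn from the pose commanded when the call began, along the tool's axes at that moment; what a row does not reach only later rows make up. A row lasts 1/12 s, in which the tool goes at most 41.7 mm and 7.16 degrees, less where a joint would pass 70% of its speed; a pose out of reach is approached as far as the arm can. A call with a gripper value outside its range is refused whole. The fingers move at their own pace and stop on an object; "squeeze" is the grip in N (left out, the last holds). Time passes only in rows, so rows that repeat a pose let the fingers close, or fill a call up. It gives the time, the measured TCP pose, the force, the opening and the grip force at its end, in the units of the state.
- ctrl.get_state(): the state, without advancing time (a new reading comes with each control period).
- cams.camera(name): name is "side" or "top"; returns a dict with "image" (420x560x3 uint8, red, green, blue), "vfov" (degrees; the focal length in pixels is half the picture's height over the tangent of half this angle, whatever the lens; pixels are square), "cx", "cy" (the principal point, pixels), "pose" (4x4, takes a point from camera to world coordinates). Camera axes: x right, y down, z forward; pixel columns grow to the right and rows downward; lengths in mm; the calibration is good to about 2 mm. A picture is of the moment at which its call begins. There is no depth.
- ctrl.job_done(): hands the job in; it is judged then, once.
Trained networks look in a picture, given as the dict that the camera call returned (one of the last four; its "shot" number tells which), for a name from the list of things; names that differ only in an ending like _2 or _b are one class to them, and where a whole thing is asked for, a point or a joint stands for the part that bears it (a point fixed in the world has none). Each returns a list of dicts, best first, with "conf" (0 to 1); they miss things now and then, are a little off and sometimes report something else, mostly with a low value. They report only what shows in the picture. A call takes as long as a camera call. They do not tell look-alikes from the thing itself.
- models.boxes_of(picture, target): "pixel" ([column, row] in pixels, amid what is visible of it).
- models.outline_of(picture, target): "pixels" (420x560 bool, what is visible of it) and "pixel" ([column, row] in pixels, amid what is visible of it).
- models.landmark_of(picture, target): "pixel" ([column, row] in pixels: a listed point, or the origin of a listed thing).
The state is a dict: "time": time; "joint_pos": joint angles; "dq": joint speeds; "joint_efforts": joint torques, N m; "eef_pos": TCP position; "tcp_rot": TCP orientation; "ft_force": force on the tool from outside, world axes, zero at the start; "ft_torque": the same for the moment, N m; "grip_width": finger opening in mm; "gripper_force": force on a finger pad.
Only numpy, scipy, OpenCV 4.12 (cv2) and the standard library are available. Lean on these libraries where they do the work, as an engineer would, in place of code of your own. Each camera call takes 0.05 s, during which the arm holds its last target. There are 200 camera calls.

## Working session

There is one attempt and no reset: what is moved stays moved. The work goes in short steps, Python scripts to look and compute and a tool call to move; the robot and the scene stay as the last step left them, time stands still between calls to the robot, and variables do not carry over. Pictures are saved under pics/ and viewed, at most 14 in all, crops included, and the job is handed in when it is done.

Besides the shell and the picture viewer there is one more tool, called after "Request:" in YAML: its name, and indented under it one key for each argument. send_rows: Moves the arm, as the interface text tells. Its arguments: {"type":"object","properties":{"rows":{"type":"array"},"squeeze":{"type":"number"}},"required":["rows"]}

```bash
ls; mkdir -p pics
cat > h.py <<'E'
import numpy as np, cv2
from plant import ctrl, cams, models
def save(p,name,crop=None,s=1):
    im=p['image'][:,:,::-1]
    if crop: c0,r0,c1,r1=crop; im=im[r0:r1,c0:c1]
    cv2.imwrite('pics/'+name,cv2.resize(im,None,fx=s,fy=s,interpolation=cv2.INTER_CUBIC))
def ray(p,px):
    f=p['image'].shape[0]/2/np.tan(np.radians(p['vfov'])/2)
    P=np.array(p['pose']); d=P[:3,:3]@np.array([(px[0]-p['cx'])/f,(px[1]-p['cy'])/f,1])
    return P[:3,3],d/np.linalg.norm(d)
def atz(p,px,z):
    o,d=ray(p,px); return o+d*(z-o[2])/d[2]
def proj(p,X):
    f=p['image'].shape[0]/2/np.tan(np.radians(p['vfov'])/2)
    P=np.array(p['pose']); c=P[:3,:3].T@(np.array(X)-P[:3,3])
    return np.array([p['cx']+f*c[0]/c[2],p['cy']+f*c[1]/c[2]])
E
python3 - <<'E'
from h import *
s=ctrl.get_state(); print({k:np.round(v,3).tolist() for k,v in s.items()}, ctrl.tcp_to_tips)
Z=dict(spray_can_mid=110,oil_mid=72,jar_mid=40,deburrer_grip=31,dish_can=0,dish_oil=0,dish_jar=0,side_mat=0,tray_slot=12.5,drawer_handle=56)
for n in ('top','side'):
    p=cams.camera(n); save(p,n+'0.png'); print(n,np.round(p['pose'],3).tolist(),p['vfov'],p['cx'],p['cy'],p.get('shot'), [k for k in p])
    for k,z in Z.items():
        for r in models.landmark_of(p,k)[:4]: print(k,round(r['conf'],2),np.round(r['pixel'],1),np.round(atz(p,r['pixel'],z),1))
E
```

```text
pics
{'time': 0.0, 'joint_pos': [1.512, 0.386, 0.007, -0.001, -1.194, -0.259], 'dq': [-0.001, -0.001, 0.0, 0.0, 0.0, 0.001], 'joint_efforts': [0.0, -39.067, 18.741, 4.22, 0.011, -0.0], 'eef_pos': [195.07, 593.165, 235.473], 'tcp_rot': [[0.95, -0.313, -0.001], [-0.313, -0.95, -0.002], [0.0, 0.002, -1.0]], 'ft_force': [0.476, 0.224, 1.032], 'ft_torque': [0.019, 0.071, -0.093], 'gripper_force': 0.0, 'grip_width': 86.982} 14.0
top [[-0.018, -1.0, 0.021, 494.704], [-1.0, 0.019, 0.01, 9.245], [-0.01, -0.021, -1.0, 1004.386], [0.0, 0.0, 0.0, 1.0]] 48.43717079481447 283.7987955505736 199.836420444256 1 ['image', 'vfov', 'cx', 'cy', 'pose', 'shot']
spray_can_mid 0.73 [249.2 213.5] [488.3  84.7 110. ]
oil_mid 0.59 [335.4 213.9] [484. -84.  72.]
jar_mid 0.78 [293.8 218.9] [474.9  -1.3  40. ]
deburrer_grip 0.57 [417.2 208. ] [ 492.7 -258.2   31. ]
dish_oil 0.8 [331.2 213.5] [484.2 -82.2   0. ]
dish_oil 0.34 [289.6 215.9] [480.7   7.2   0. ]
dish_jar 0.92 [293.8 216.5] [479.3  -1.8   0. ]
dish_jar 0.61 [351.1 283.5] [ 333.7 -121.7    0. ]
side_mat 0.88 [420.9 206.6] [ 495.5 -274.7    0. ]
tray_sl
[... 313 characters left out ...]
0.0, 1.0]] 51.03841253716022 277.1419511037045 209.9731662599024 2 ['image', 'vfov', 'cx', 'cy', 'pose', 'shot']
spray_can_mid 0.83 [316.  202.1] [483.5  85.7 110. ]
oil_mid 0.59 [241.7 181.5] [486.4 -85.8  72. ]
jar_mid 0.94 [282.6 205.5] [483.   11.8  40. ]
dish_can 0.78 [315.2 230.1] [485.3  94.1  -0. ]
dish_oil 0.61 [245.5 199.5] [485.6 -81.7   0. ]
dish_jar 0.94 [261.7 147.3] [ 334.4 -119.7    0. ]
dish_jar 0.88 [278.7 209.2] [474.  -2.   0.]
dish_jar 0.73 [315.2 200.8] [416.   62.7   0. ]
dish_jar 0.49 [241.5 199.3] [489.3 -90.2   0. ]
side_mat 0.75 [176.  175.5] [ 501.9 -261.4    0. ]
tray_slot 0.74 [387.9 255.3] [476.8 257.6  12.5]
drawer_handle 0.72 [264.3 229.5] [560.6   8.   56. ]
```

View pics/top0.png

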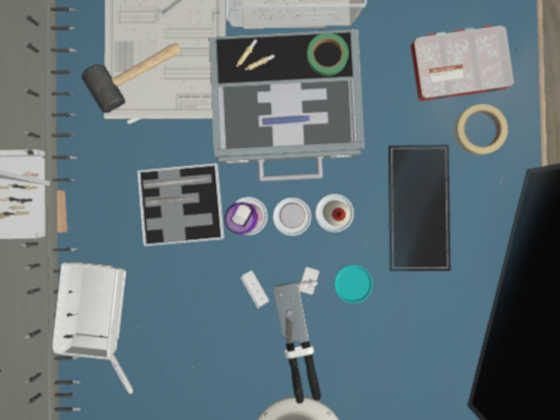

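View pics/side0.png

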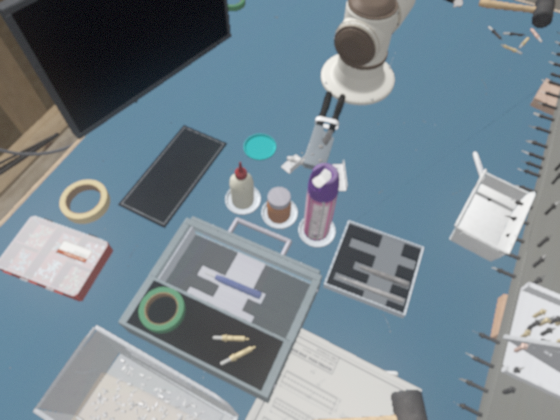

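Top view: the can (242,215), jar (292,216) and oil (335,213) stand on white/aluminium dishes. The turquoise dish at (353,284) is the look-alike. The mat is at (420,207), the tray at (180,204), the drawer handle at (291,178) and the blue tool at about (287,120). A crop will confirm the slot and the tool direction.

Run:
```python
from h import *
p=cams.camera('top'); save(p,'c1.png',(130,85,370,260),3.3)
q=cams.camera('side'); save(q,'c2.png',(140,140,430,340),2.7)
```

```text
(no output)
```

View pics/c1.png

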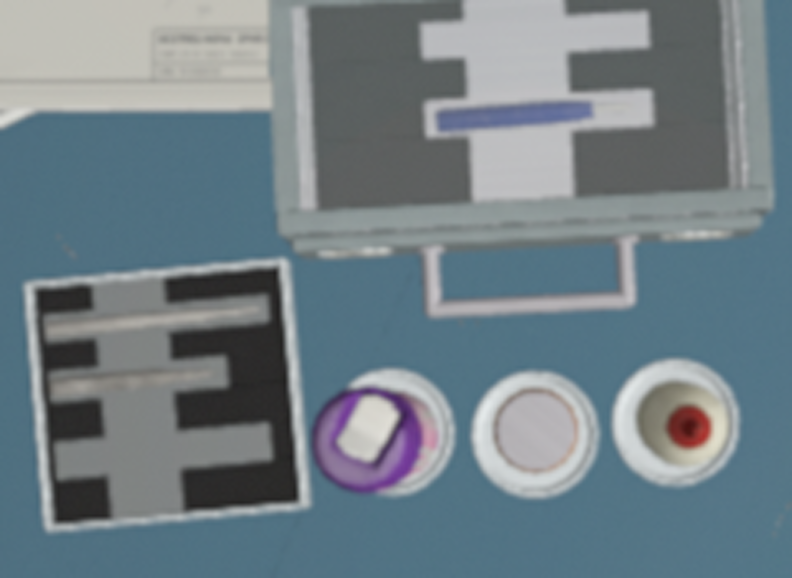

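View pics/c2.png

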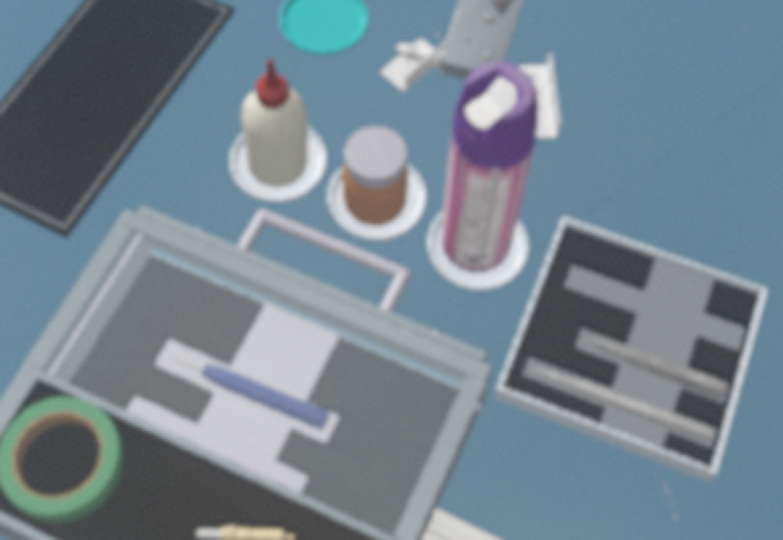

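Run:
```python
from h import *
p=cams.camera('top'); q=cams.camera('side')
C=lambda x,y:(130+x/3.3,85+y/3.3)
D=lambda x,y:(140+x/2.7,140+y/2.7)
def a(n,c,z): print(n,np.round(atz(p,C(*c),z),1))
def b(n,c,z): print('   side',n,np.round(atz(q,D(*c),z),1))
a('dcan',(392,432),5);a('djar',(535,434.5),5);a('doil',(676,423.5),5)
b('dcan',(478,241),5);b('djar',(377,192),5);b('doil',(278,158),5)
a('can',(368.5,439.5),219);a('jar',(537,430),78);a('oil',(689,427),125)
b('jar',(375,152),78);b('oiltip',(269,62),142);b('can',(497,103),219)
a('slot',(144.5,453),10);a('slotL',(55,462),10);a('slotR',(272,442),10)
a('bar',(531,305),58);a('barL',(430,311),58);a('barR',(632,300),58)
a('tool',(514.5,115),31);a('hL',(437,120),31);a('hR',(592,110),31)
b('hL',(327,415),31);b('hR',(206,372),31);b('barL',(400,270),58);b('barR',(265,214),58)
for r in [(390,146),(449,146),(449,269),(391,269)]: print('mat',np.round(atz(p,r,3),1))
```

```text
dcan [482.4  94.6   5. ]
djar [479.1   1.8   5. ]
doil [484.5 -89.6   5. ]
   side dcan [484.1  97.6   5. ]
   side djar [480.2   3.4   5. ]
   side doil [488.5 -86.4   5. ]
can [481.4  88.4 219. ]
jar [482.9   1.1  78. ]
oil [483.6 -85.1 125. ]
   side jar [487.    4.5  78. ]
   side oiltip [488.1 -84.3 142. ]
   side can [496.4  97.7 219. ]
slot [471.8 254.5  10. ]
slotL [467.  312.6  10. ]
slotR [477.4 171.8  10. ]
bar [559.5   3.2  58. ]
barL [557.   65.4  58. ]
barR [561.4 -58.9  58. ]
tool [682.2  11.2  31. ]
hL [680.   60.5  31. ]
hR [684.3 -37.9  31. ]
   side hL [678.4  62.2  31. ]
   side hR [689.7 -33.5  31. ]
   side barL [560.9  63.   58. ]
   side barR [564.9 -51.4  58. ]
mat [ 626.7 -211.     3. ]
mat [ 624.2 -337.1    3. ]
mat [ 361.5 -330.3    3. ]
mat [ 363.6 -207.     3. ]
```

Run:
```python
from h import *
p=cams.camera('top'); q=cams.camera('side')
def tri(a,b):
    o1,d1=ray(p,a);o2,d2=ray(q,b)
    A=np.stack([d1,-d2],1); t=np.linalg.lstsq(A,o2-o1,rcond=None)[0]
    return np.round((o1+d1*t[0]+o2+d2*t[1])/2),np.linalg.norm(o1+d1*t[0]-o2-d2*t[1]).round(1)
print(tri((530,170),(80,128)),tri((470,405),(230,38)),tri((470,405),(228,8)))
print('can',tri((130+368.5/3.3,85+439.5/3.3),(140+497/2.7,140+103/2.7)))
print('jar',tri((130+537/3.3,85+430/3.3),(140+375/2.7,140+152/2.7)))
print('oil',tri((130+689/3.3,85+427/3.3),(140+269/2.7,140+62/2.7)))
```

```text
(array([ 559., -439.,  135.]), np.float64(2.3)) (array([ 107., -335.,   84.]), np.float64(3.8)) (array([ 168., -285.,  226.]), np.float64(4.4))
can (array([480.,  92., 195.]), np.float64(2.4))
jar (array([483.,   2.,  70.]), np.float64(1.2))
oil (array([484., -85., 137.]), np.float64(2.9))
```

Request:
send_rows:
  rows:
    - {"fingers": -1,"travel": [0,0,-4],"rotation": [0,0,-7]}
    - {"fingers": -1,"travel": [0,0,-8],"rotation": [0,0,-14]}
    - {"fingers": -1,"travel": [0,0,-11],"rotation": [0,0,-18.2]}
    - {"fingers": -1,"travel": [0,0,-11],"rotation": [0,0,-18.2]}
    - {"fingers": -1,"travel": [0,0,-11],"rotation": [0,0,-18.2]}
    - {"fingers": -1,"travel": [0,0,-11],"rotation": [0,0,-18.2]}
    - {"fingers": -1,"travel": [0,0,-11],"rotation": [0,0,-18.2]}
    - {"fingers": -1,"travel": [0,0,-11],"rotation": [0,0,-18.2]}
    - {"fingers": -1,"travel": [0,0,-11],"rotation": [0,0,-18.2]}
    - {"fingers": -1,"travel": [0,0,-11],"rotation": [0,0,-18.2]}

```text
time: 2.23
eef_pos: [195.2, 593.6, 345.7]
tcp_rot: [[1.0, -0.0, -0.0], [-0.0, -1.0, -0.002], [-0.0, 0.002, -1.0]]
ft_force: [0.8, 0.1, 0.4]
grip_width: 86.8
gripper_force: 0.0
```

Request:
send_rows:
  rows:
    - {"fingers": -1,"travel": [2,3.5,0],"rotation": [0,0,0]}
    - {"fingers": -1,"travel": [4,7,0],"rotation": [0,0,0]}
    - {"fingers": -1,"travel": [6,10.5,0],"rotation": [0,0,0]}
    - {"fingers": -1,"travel": [8,14,0],"rotation": [0,0,0]}
    - {"fingers": -1,"travel": [10,17.5,0],"rotation": [0,0,0]}
    - {"fingers": -1,"travel": [12,21,0],"rotation": [0,0,0]}
    - {"fingers": -1,"travel": [14,24.5,0],"rotation": [0,0,0]}
    - {"fingers": -1,"travel": [16,28,0],"rotation": [0,0,0]}
    - {"fingers": -1,"travel": [18,31.5,0],"rotation": [0,0,0]}
    - {"fingers": -1,"travel": [20,35,0],"rotation": [0,0,0]}

```text
time: 3.07
eef_pos: [395.6, 241.7, 346.8]
tcp_rot: [[1.0, 0.0, 0.0], [0.0, -1.0, 0.0], [0.0, -0.0, -1.0]]
ft_force: [0.8, -0.1, -0.5]
grip_width: 86.9
gripper_force: 0.0
```

Request:
send_rows:
  rows:
    - {"fingers": -1,"travel": [2,3.5,0],"rotation": [0,0,0]}
    - {"fingers": -1,"travel": [4,7,0],"rotation": [0,0,0]}
    - {"fingers": -1,"travel": [6,10.5,0],"rotation": [0,0,0]}
    - {"fingers": -1,"travel": [8.7,15.4,0],"rotation": [0,0,0]}
    - {"fingers": -1,"travel": [8.7,15.4,2],"rotation": [0,0,0]}
    - {"fingers": -1,"travel": [8.7,15.4,4],"rotation": [0,0,0]}
    - {"fingers": -1,"travel": [8.7,15.4,7],"rotation": [0,0,0]}
    - {"fingers": -1,"travel": [8.7,15.4,7],"rotation": [0,0,0]}
    - {"fingers": -1,"travel": [8.7,15.4,7],"rotation": [0,0,0]}
    - {"fingers": -1,"travel": [8.7,15.4,7],"rotation": [0,0,0]}

```text
time: 3.9
eef_pos: [483.1, 90.0, 278.1]
tcp_rot: [[1.0, 0.001, 0.002], [0.001, -1.0, 0.0], [0.002, -0.0, -1.0]]
ft_force: [-0.1, 0.1, 0.7]
grip_width: 86.8
gripper_force: 0.0
```

Run:
```python
from h import *
print(ctrl.get_state()['eef_pos'])
q=cams.camera('side'); save(q,'c3.png',(200,80,460,280),3)
for n in ('side','top'):
    p=cams.camera(n)
    for r in models.landmark_of(p,'spray_can_mid')[:2]: print(n,r['conf'],r['pixel'],atz(p,r['pixel'],110))
```

```text
[483.07734551  90.00003406 278.12468671]
side 0.56 [318.4, 200.5] [477.9093287   88.44296575 110.        ]
top 0.46 [247.2, 213.7] [487.94606875  88.58779112 110.        ]
```

View pics/c3.png

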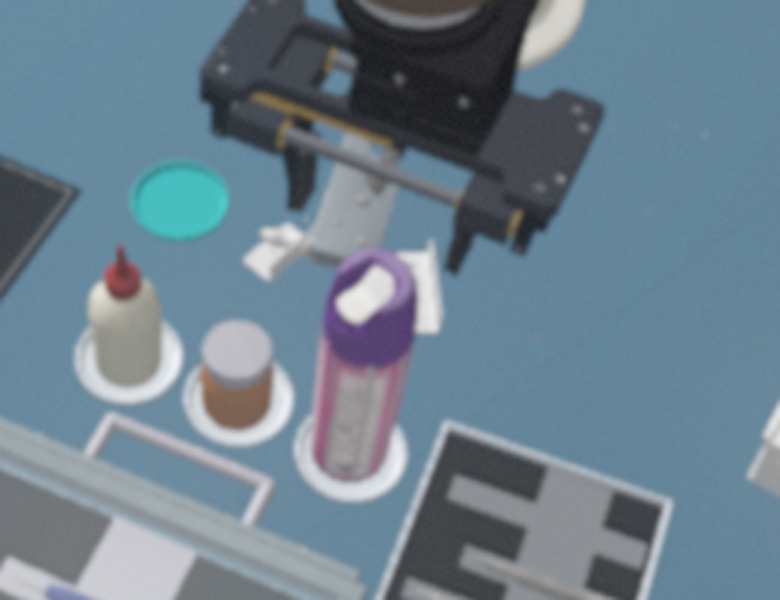

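The side crop shows the open gripper centred above the can cap (370,300), with a finger on each side. I'll descend and grip.

Request:
send_rows:
  rows:
    - {"fingers": -1,"travel": [0,0,2.5],"rotation": [0,0,0]}
    - {"fingers": -1,"travel": [0,0,5],"rotation": [0,0,0]}
    - {"fingers": -1,"travel": [0,0,7.5],"rotation": [0,0,0]}
    - {"fingers": -1,"travel": [0,0,9],"rotation": [0,0,0]}
    - {"fingers": -1,"travel": [0,0,9],"rotation": [0,0,0]}
    - {"fingers": 1,"travel": [0,0,9],"rotation": [0,0,0]}
    - {"fingers": 1,"travel": [0,0,9],"rotation": [0,0,0]}
    - {"fingers": 1,"travel": [0,0,9],"rotation": [0,0,0]}
    - {"fingers": 1,"travel": [0,0,9],"rotation": [0,0,0]}
    - {"fingers": 1,"travel": [0,0,9],"rotation": [0,0,0]}
  squeeze: 20

```text
time: 4.98
eef_pos: [482.7, 90.0, 187.6]
tcp_rot: [[1.0, -0.0, 0.002], [-0.0, -1.0, 0.001], [0.002, -0.001, -1.0]]
ft_force: [-0.6, 1.1, 1.3]
grip_width: 61.2
gripper_force: 0.4
```

Request:
send_rows:
  rows:
    - {"fingers": 1,"travel": [0,0,0],"rotation": [0,0,0]}
    - {"fingers": 1,"travel": [0,0,0],"rotation": [0,0,0]}
    - {"fingers": 1,"travel": [0,0,0],"rotation": [0,0,0]}
    - {"fingers": 1,"travel": [0,0,0],"rotation": [0,0,0]}
    - {"fingers": 1,"travel": [0,0,0],"rotation": [0,0,0]}
    - {"fingers": 1,"travel": [0,0,-0.5],"rotation": [0,0,0]}
    - {"fingers": 1,"travel": [0,0,-1],"rotation": [0,0,0]}
    - {"fingers": 1,"travel": [0,0,-1.5],"rotation": [0,0,0]}
    - {"fingers": 1,"travel": [0,0,-2],"rotation": [0,0,0]}
    - {"fingers": 1,"travel": [0,0,-2],"rotation": [0,0,0]}

```text
time: 5.82
eef_pos: [482.6, 89.7, 207.5]
tcp_rot: [[1.0, -0.0, 0.001], [-0.0, -1.0, 0.0], [0.001, -0.0, -1.0]]
ft_force: [-0.2, 0.2, -2.9]
grip_width: 55.1
gripper_force: 19.9
```

Request:
send_rows:
  rows:
    - {"fingers": 1,"travel": [0,0,-2],"rotation": [0,0,0]}
    - {"fingers": 1,"travel": [0,0,-5],"rotation": [0,0,0]}
    - {"fingers": 1,"travel": [0,0,-8],"rotation": [0,0,0]}
    - {"fingers": 1,"travel": [0,0,-11],"rotation": [0,0,0]}
    - {"fingers": 1,"travel": [0,0,-13.5],"rotation": [0,0,0]}
    - {"fingers": 1,"travel": [0.4,1.5,-14],"rotation": [0,0,0]}
    - {"fingers": 1,"travel": [1.2,4.5,-14],"rotation": [0,0,0]}
    - {"fingers": 1,"travel": [2.1,8,-14],"rotation": [0,0,0]}
    - {"fingers": 1,"travel": [3,11.5,-14],"rotation": [0,0,0]}
    - {"fingers": 1,"travel": [3.9,15,-14],"rotation": [0,0,0]}

```text
time: 6.65
eef_pos: [521.0, -61.6, 346.4]
tcp_rot: [[1.0, 0.001, -0.0], [0.001, -1.0, 0.0], [-0.0, -0.0, -1.0]]
ft_force: [0.9, 0.9, -2.3]
grip_width: 55.3
gripper_force: 19.9
```

Request:
send_rows:
  rows:
    - {"fingers": 1,"travel": [0.9,3.5,0],"rotation": [0,0,0]}
    - {"fingers": 1,"travel": [1.8,7,0],"rotation": [0,0,0]}
    - {"fingers": 1,"travel": [2.7,10.5,0],"rotation": [0,0,0]}
    - {"fingers": 1,"travel": [3.6,14,0],"rotation": [0,0,0]}
    - {"fingers": 1,"travel": [4.4,17,0],"rotation": [0,0,0]}
    - {"fingers": 1,"travel": [5,19,0],"rotation": [0,0,0]}
    - {"fingers": 1,"travel": [5.3,20,0],"rotation": [0,0,0]}
    - {"fingers": 1,"travel": [5.3,20.2,0],"rotation": [0,0,0]}
    - {"fingers": 1,"travel": [5.3,20.2,1],"rotation": [0,0,0]}
    - {"fingers": 1,"travel": [5.3,20.2,3],"rotation": [0,0,0]}

```text
time: 7.48
eef_pos: [575.0, -261.8, 318.6]
tcp_rot: [[1.0, 0.001, 0.006], [0.001, -1.0, -0.001], [0.006, 0.001, -1.0]]
ft_force: [1.4, -0.1, -2.5]
grip_width: 55.0
gripper_force: 19.9
```

Request:
send_rows:
  rows:
    - {"fingers": 1,"travel": [0,0,3],"rotation": [0,0,0]}
    - {"fingers": 1,"travel": [0,0,6],"rotation": [0,0,0]}
    - {"fingers": 1,"travel": [0,0,9],"rotation": [0,0,0]}
    - {"fingers": 1,"travel": [0,0,10.5],"rotation": [0,0,0]}
    - {"fingers": 1,"travel": [0,0,11.5],"rotation": [0,0,0]}
    - {"fingers": 1,"travel": [0,0,11.8],"rotation": [0,0,0]}
    - {"fingers": 1,"travel": [0,0,11.8],"rotation": [0,0,0]}
    - {"fingers": 1,"travel": [0,0,11.8],"rotation": [0,0,0]}
    - {"fingers": 1,"travel": [0,0,11.8],"rotation": [0,0,0]}
    - {"fingers": 1,"travel": [0,0,11.8],"rotation": [0,0,0]}

```text
time: 8.32
eef_pos: [574.8, -262.4, 200.1]
tcp_rot: [[1.0, 0.0, 0.003], [0.0, -1.0, -0.001], [0.003, 0.001, -1.0]]
ft_force: [0.1, -0.2, -2.1]
grip_width: 54.6
gripper_force: 19.9
```

Run:
```python
from h import *
print(ctrl.get_state()['eef_pos'],ctrl.get_state()['ft_force'])
q=cams.camera('side'); save(q,'c4.png',(60,20,340,230),2.8)
```

```text
[ 574.82522048 -262.44694671  200.102975  ] [ 0.09185128 -0.24523142 -2.11242197]
```

View pics/c4.png

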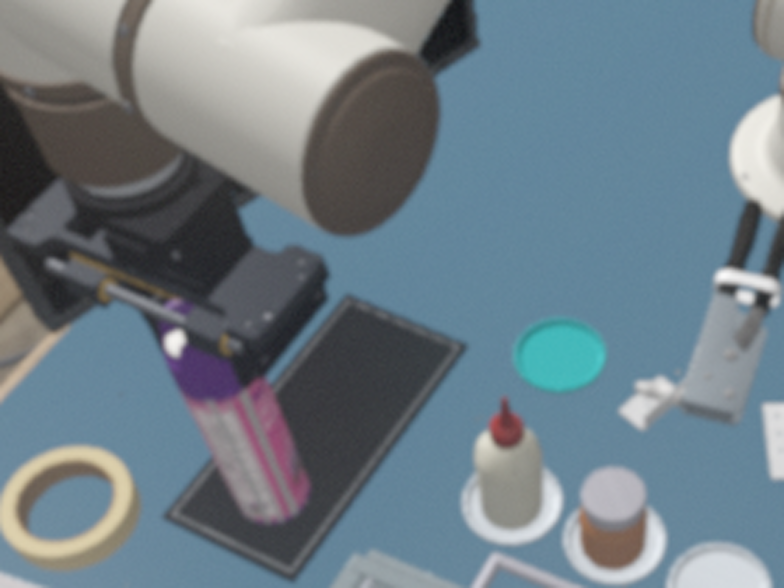

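The can hangs over the far end of the mat, its foot inside the border at (270,510) in the crop. Next: lower it, release, and move above the oil bottle.

Request:
send_rows:
  rows:
    - {"fingers": 1,"travel": [0,0,0.5],"rotation": [0,0,0]}
    - {"fingers": 1,"travel": [0,0,0.8],"rotation": [0,0,0]}
    - {"fingers": 1,"travel": [0,0,1.0],"rotation": [0,0,0]}
    - {"fingers": 1,"travel": [0,0,1.15],"rotation": [0,0,0]}
    - {"fingers": 1,"travel": [0,0,1.15],"rotation": [0,0,0]}
    - {"fingers": 1,"travel": [0,0,1.15],"rotation": [0,0,0]}
    - {"fingers": -1,"travel": [0,0,1.15],"rotation": [0,0,0]}
    - {"fingers": -1,"travel": [0,0,1.15],"rotation": [0,0,0]}
    - {"fingers": -1,"travel": [0,0,1.15],"rotation": [0,0,0]}
    - {"fingers": -1,"travel": [0,0,1.15],"rotation": [0,0,0]}

```text
time: 9.2
eef_pos: [573.9, -262.5, 186.6]
tcp_rot: [[1.0, -0.0, -0.001], [-0.0, -1.0, 0.0], [-0.001, -0.0, -1.0]]
ft_force: [0.1, 0.3, 0.5]
grip_width: 73.5
gripper_force: 0.0
```

Request:
send_rows:
  rows:
    - {"fingers": -1,"travel": [0,0,0],"rotation": [0,0,0]}
    - {"fingers": -1,"travel": [0,0,0],"rotation": [0,0,0]}
    - {"fingers": -1,"travel": [0,0,-2],"rotation": [0,0,0]}
    - {"fingers": -1,"travel": [0,0,-5],"rotation": [0,0,0]}
    - {"fingers": -1,"travel": [0,0,-8],"rotation": [0,0,0]}
    - {"fingers": -1,"travel": [0,0,-8],"rotation": [0,0,0]}
    - {"fingers": -1,"travel": [-1.8,-3.5,-8],"rotation": [0,0,0]}
    - {"fingers": -1,"travel": [-3.6,-7,-8],"rotation": [0,0,0]}
    - {"fingers": -1,"travel": [-5.4,-10.5,-8],"rotation": [0,0,0]}
    - {"fingers": -1,"travel": [-7.2,-14,-8],"rotation": [0,0,0]}

```text
time: 10.03
eef_pos: [501.1, -121.4, 266.7]
tcp_rot: [[1.0, -0.001, -0.0], [-0.001, -1.0, 0.0], [-0.0, -0.0, -1.0]]
ft_force: [0.1, 1.1, 0.1]
grip_width: 87.1
gripper_force: 0.0
```

Request:
send_rows:
  rows:
    - {"fingers": -1,"travel": [-1.9,-3.7,0],"rotation": [0,0,0]}
    - {"fingers": -1,"travel": [-1.9,-3.7,0],"rotation": [0,0,0]}
    - {"fingers": -1,"travel": [-1.9,-3.7,3],"rotation": [0,0,0]}
    - {"fingers": -1,"travel": [-1.9,-3.7,6],"rotation": [0,0,0]}
    - {"fingers": -1,"travel": [-1.9,-3.7,9],"rotation": [0,0,0]}
    - {"fingers": -1,"travel": [-1.9,-3.7,9],"rotation": [0,0,0]}
    - {"fingers": -1,"travel": [-1.9,-3.7,9],"rotation": [0,0,0]}
    - {"fingers": -1,"travel": [-1.9,-3.7,9],"rotation": [0,0,0]}
    - {"fingers": -1,"travel": [-1.9,-3.7,9],"rotation": [0,0,0]}
    - {"fingers": -1,"travel": [-1.9,-3.7,9],"rotation": [0,0,0]}

```text
time: 10.87
eef_pos: [484.4, -85.4, 178.9]
tcp_rot: [[1.0, -0.0, 0.004], [-0.0, -1.0, 0.0], [0.004, -0.0, -1.0]]
ft_force: [-0.3, 0.8, 0.4]
grip_width: 87.2
gripper_force: 0.0
```

Run:
```python
from h import *
print(ctrl.get_state()['eef_pos'],ctrl.get_state()['ft_force'])
q=cams.camera('side'); save(q,'c5.png',(60,20,340,230),2.8)
```

```text
[484.39219097 -85.41375163 178.88512376] [-0.33228349  0.84347969  0.42136382]
```

View pics/c5.png

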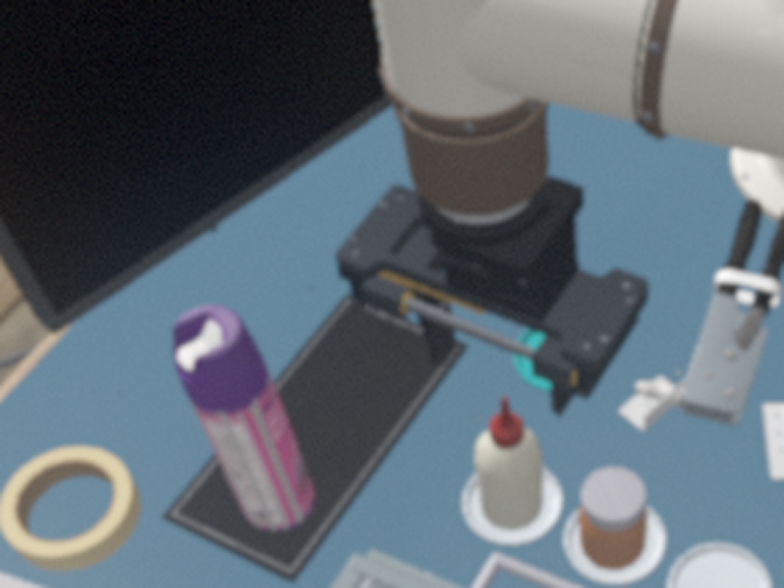

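The can stands upright on the mat at (250,420). The bottle nozzle at (504,405) is midway between the fingertips. Next I grip the cap.

Request:
send_rows:
  rows:
    - {"fingers": -1,"travel": [0,0,2],"rotation": [0,0,0]}
    - {"fingers": -1,"travel": [0,0,4],"rotation": [0,0,0]}
    - {"fingers": -1,"travel": [0,0,5.5],"rotation": [0,0,0]}
    - {"fingers": -1,"travel": [0,0,6.3],"rotation": [0,0,0]}
    - {"fingers": -1,"travel": [0,0,6.3],"rotation": [0,0,0]}
    - {"fingers": 1,"travel": [0,0,6.3],"rotation": [0,0,0]}
    - {"fingers": 1,"travel": [0,0,6.3],"rotation": [0,0,0]}
    - {"fingers": 1,"travel": [0,0,6.3],"rotation": [0,0,0]}
    - {"fingers": 1,"travel": [0,0,6.3],"rotation": [0,0,0]}
    - {"fingers": 1,"travel": [0,0,6.3],"rotation": [0,0,0]}

```text
time: 11.75
eef_pos: [483.5, -85.3, 114.7]
tcp_rot: [[1.0, -0.0, 0.001], [-0.0, -1.0, 0.0], [0.001, -0.0, -1.0]]
ft_force: [-0.2, 0.2, 0.5]
grip_width: 61.4
gripper_force: 0.0
```

Request:
send_rows:
  rows:
    - {"fingers": 1,"travel": [0,0,0],"rotation": [0,0,0]}
    - {"fingers": 1,"travel": [0,0,0],"rotation": [0,0,0]}
    - {"fingers": 1,"travel": [0,0,0],"rotation": [0,0,0]}
    - {"fingers": 1,"travel": [0,0,0],"rotation": [0,0,0]}
    - {"fingers": 1,"travel": [0,0,0],"rotation": [0,0,0]}
    - {"fingers": 1,"travel": [0,0,0],"rotation": [0,0,0]}
    - {"fingers": 1,"travel": [0,0,0],"rotation": [0,0,0]}
    - {"fingers": 1,"travel": [0,0,-1],"rotation": [0,0,0]}
    - {"fingers": 1,"travel": [0,0,-2],"rotation": [0,0,0]}
    - {"fingers": 1,"travel": [0,0,-3],"rotation": [0,0,0]}

```text
time: 12.58
eef_pos: [482.7, -85.3, 143.9]
tcp_rot: [[1.0, -0.0, -0.001], [-0.0, -1.0, -0.0], [-0.001, 0.0, -1.0]]
ft_force: [0.3, 0.5, -0.3]
grip_width: 24.7
gripper_force: 19.8
```

Run:
```python
from h import *
s=ctrl.get_state();print(s['eef_pos'],s['ft_force'],s['grip_width'])
q=cams.camera('side'); save(q,'c6.png',(180,80,320,230),3.5)
```

```text
[482.71014121 -85.34534417 143.93483376] [ 0.31603903  0.52578309 -0.25659452] 24.667124342049416
```

View pics/c6.png

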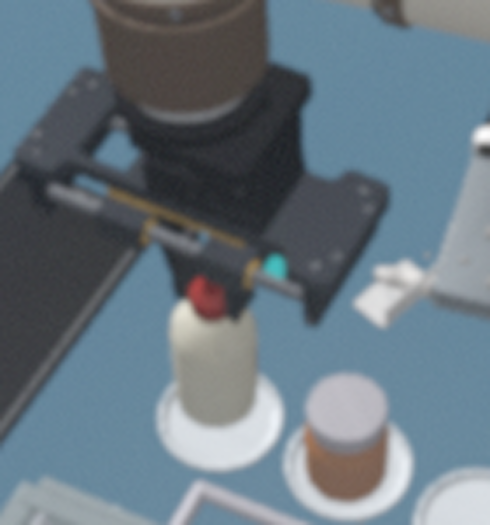

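The bottle has lifted clear of its dish with its cap between the fingers (205,295). I'll carry it to the mat.

Request:
send_rows:
  rows:
    - {"fingers": 1,"travel": [0,1,0],"rotation": [0,0,0]}
    - {"fingers": 1,"travel": [0,3.5,0],"rotation": [0,0,0]}
    - {"fingers": 1,"travel": [0,6.5,0],"rotation": [0,0,0]}
    - {"fingers": 1,"travel": [0,9.5,0],"rotation": [0,0,0]}
    - {"fingers": 1,"travel": [0,12.5,0],"rotation": [0,0,0]}
    - {"fingers": 1,"travel": [0,15.5,0],"rotation": [0,0,0]}
    - {"fingers": 1,"travel": [0,17.2,0],"rotation": [0,0,0]}
    - {"fingers": 1,"travel": [0,17.7,0],"rotation": [0,0,0]}
    - {"fingers": 1,"travel": [0,17.7,0.8],"rotation": [0,0,0]}
    - {"fingers": 1,"travel": [0,17.7,1.8],"rotation": [0,0,0]}

```text
time: 13.47
eef_pos: [483.0, -262.3, 125.3]
tcp_rot: [[1.0, -0.001, 0.0], [-0.001, -1.0, 0.0], [0.0, -0.0, -1.0]]
ft_force: [-0.6, 0.3, -1.4]
grip_width: 24.3
gripper_force: 19.8
```

Request:
send_rows:
  rows:
    - {"fingers": 1,"travel": [0,0,0.5],"rotation": [0,0,0]}
    - {"fingers": 1,"travel": [0,0,0.8],"rotation": [0,0,0]}
    - {"fingers": 1,"travel": [0,0,1.1],"rotation": [0,0,0]}
    - {"fingers": 1,"travel": [0,0,1.1],"rotation": [0,0,0]}
    - {"fingers": 1,"travel": [0,0,1.1],"rotation": [0,0,0]}
    - {"fingers": 1,"travel": [0,0,1.1],"rotation": [0,0,0]}
    - {"fingers": -1,"travel": [0,0,1.1],"rotation": [0,0,0]}
    - {"fingers": -1,"travel": [0,0,1.1],"rotation": [0,0,0]}
    - {"fingers": -1,"travel": [0,0,1.1],"rotation": [0,0,0]}
    - {"fingers": -1,"travel": [0,0,1.1],"rotation": [0,0,0]}

```text
time: 14.3
eef_pos: [483.3, -262.4, 115.3]
tcp_rot: [[1.0, -0.0, 0.001], [-0.0, -1.0, -0.0], [0.001, 0.0, -1.0]]
ft_force: [-0.4, 0.2, 0.4]
grip_width: 43.7
gripper_force: 0.0
```

Run:
```python
from h import *
s=ctrl.get_state();print(s['eef_pos'],s['ft_force'],s['grip_width'])
for n in ('side','top'):
    p=cams.camera(n)
    for k,z in (('oil_mid',73),('jar_mid',40),('spray_can_mid',111)):
        for r in models.landmark_of(p,k)[:2]: print(n,k,round(r['conf'],2),np.round(r['pixel']),np.round(atz(p,r['pixel'],z)))
```

```text
[ 483.30780663 -262.39915699  115.26226659] [-0.38847958  0.18246159  0.44824907] 43.68140821048414
side oil_mid 0.94 [175. 152.] [ 485. -258.   73.]
side oil_mid 0.55 [318. 232.] [524. 113.  73.]
side jar_mid 0.75 [282. 202.] [476.   7.  40.]
side jar_mid 0.68 [282. 211.] [496.  18.  40.]
side spray_can_mid 0.92 [149. 166.] [ 563. -263.  111.]
top jar_mid 0.75 [294. 218.] [478.  -2.  40.]
top spray_can_mid 0.66 [428. 163.] [ 579. -260.  111.]
```

Request:
send_rows:
  rows:
    - {"fingers": -1,"travel": [0,0,0],"rotation": [0,0,0]}
    - {"fingers": -1,"travel": [0,0,0],"rotation": [0,0,0]}
    - {"fingers": -1,"travel": [0,0,-2.5],"rotation": [0,0,0]}
    - {"fingers": -1,"travel": [0,0,-5],"rotation": [0,0,0]}
    - {"fingers": -1,"travel": [0,0,-7],"rotation": [0,0,0]}
    - {"fingers": -1,"travel": [0,-3,-7],"rotation": [0,0,0]}
    - {"fingers": -1,"travel": [0,-6.5,-7],"rotation": [0,0,0]}
    - {"fingers": -1,"travel": [0,-10,-7],"rotation": [0,0,0]}
    - {"fingers": -1,"travel": [0,-13.5,-7],"rotation": [0,0,0]}
    - {"fingers": -1,"travel": [0,-17,-7],"rotation": [0,0,0]}

```text
time: 15.53
eef_pos: [482.9, -91.0, 185.2]
tcp_rot: [[1.0, -0.001, 0.0], [-0.001, -1.0, 0.0], [0.0, -0.0, -1.0]]
ft_force: [1.0, -0.1, 0.2]
grip_width: 87.1
gripper_force: 0.0
```

Request:
send_rows:
  rows:
    - {"fingers": -1,"travel": [0,-3.5,0],"rotation": [0,0,0]}
    - {"fingers": -1,"travel": [0,-7,0],"rotation": [0,0,0]}
    - {"fingers": -1,"travel": [0,-9.4,0],"rotation": [0,0,0]}
    - {"fingers": -1,"travel": [0,-9.4,3],"rotation": [0,0,0]}
    - {"fingers": -1,"travel": [0,-9.4,6],"rotation": [0,0,0]}
    - {"fingers": -1,"travel": [0,-9.4,9],"rotation": [0,0,0]}
    - {"fingers": -1,"travel": [0,-9.4,12],"rotation": [0,0,0]}
    - {"fingers": -1,"travel": [0,-9.4,13.3],"rotation": [0,0,0]}
    - {"fingers": -1,"travel": [0,-9.4,13.3],"rotation": [0,0,0]}
    - {"fingers": 1,"travel": [0,-9.4,13.3],"rotation": [0,0,0]}

```text
time: 16.37
eef_pos: [483.2, 1.6, 51.8]
tcp_rot: [[1.0, 0.0, -0.001], [0.0, -1.0, -0.001], [-0.001, 0.001, -1.0]]
ft_force: [-0.3, 0.3, 0.4]
grip_width: 84.7
gripper_force: 0.0
```

Request:
send_rows:
  rows:
    - {"fingers": 1,"travel": [0,0,0],"rotation": [0,0,0]}
    - {"fingers": 1,"travel": [0,0,0],"rotation": [0,0,0]}
    - {"fingers": 1,"travel": [0,0,0],"rotation": [0,0,0]}
    - {"fingers": 1,"travel": [0,0,0],"rotation": [0,0,0]}
    - {"fingers": 1,"travel": [0,0,0],"rotation": [0,0,0]}
    - {"fingers": 1,"travel": [0,0,0],"rotation": [0,0,0]}
    - {"fingers": 1,"travel": [0,0,0],"rotation": [0,0,0]}
    - {"fingers": 1,"travel": [0,0,-1],"rotation": [0,0,0]}
    - {"fingers": 1,"travel": [0,0,-2.5],"rotation": [0,0,0]}
    - {"fingers": 1,"travel": [0,0,-4],"rotation": [0,0,0]}

```text
time: 17.2
eef_pos: [482.2, 1.4, 91.7]
tcp_rot: [[1.0, -0.0, -0.003], [-0.0, -1.0, -0.001], [-0.003, 0.001, -1.0]]
ft_force: [-0.2, 0.4, -2.4]
grip_width: 52.8
gripper_force: 20.0
```

Request:
send_rows:
  rows:
    - {"fingers": 1,"travel": [-1.5,0,0],"rotation": [0,0,0]}
    - {"fingers": 1,"travel": [-4,1,0],"rotation": [0,0,0]}
    - {"fingers": 1,"travel": [-6.5,3,0],"rotation": [0,0,0]}
    - {"fingers": 1,"travel": [-8.4,5.5,0],"rotation": [0,0,0]}
    - {"fingers": 1,"travel": [-8.4,8.5,0],"rotation": [0,0,0]}
    - {"fingers": 1,"travel": [-8.4,11.5,0],"rotation": [0,0,0]}
    - {"fingers": 1,"travel": [-8.4,14.5,0],"rotation": [0,0,0]}
    - {"fingers": 1,"travel": [-8.4,17.5,0],"rotation": [0,0,0]}
    - {"fingers": 1,"travel": [-8.4,20.5,0],"rotation": [0,0,0]}
    - {"fingers": 1,"travel": [-8.4,23.5,0],"rotation": [0,0,0]}

```text
time: 18.03
eef_pos: [398.4, -234.7, 91.7]
tcp_rot: [[1.0, -0.0, -0.001], [-0.0, -1.0, 0.0], [-0.001, -0.0, -1.0]]
ft_force: [0.4, 2.1, -1.4]
grip_width: 52.9
gripper_force: 20.0
```

Request:
send_rows:
  rows:
    - {"fingers": 1,"travel": [0,2,0],"rotation": [0,0,0]}
    - {"fingers": 1,"travel": [0,2.8,0.5],"rotation": [0,0,0]}
    - {"fingers": 1,"travel": [0,2.8,2],"rotation": [0,0,0]}
    - {"fingers": 1,"travel": [0,2.8,3.3],"rotation": [0,0,0]}
    - {"fingers": 1,"travel": [0,2.8,3.9],"rotation": [0,0,0]}
    - {"fingers": 1,"travel": [0,2.8,3.9],"rotation": [0,0,0]}
    - {"fingers": 1,"travel": [0,2.8,3.9],"rotation": [0,0,0]}
    - {"fingers": -1,"travel": [0,2.8,3.9],"rotation": [0,0,0]}
    - {"fingers": -1,"travel": [0,2.8,3.9],"rotation": [0,0,0]}
    - {"fingers": -1,"travel": [0,2.8,3.9],"rotation": [0,0,0]}

```text
time: 18.87
eef_pos: [399.4, -261.2, 53.3]
tcp_rot: [[1.0, 0.0, 0.001], [0.0, -1.0, -0.0], [0.001, 0.0, -1.0]]
ft_force: [-0.4, -0.3, -0.7]
grip_width: 65.4
gripper_force: 0.0
```

Request:
send_rows:
  rows:
    - {"fingers": -1,"travel": [0,0,0],"rotation": [0,0,0]}
    - {"fingers": -1,"travel": [0,0,0],"rotation": [0,0,0]}
    - {"fingers": -1,"travel": [0,0,-3],"rotation": [0,0,0]}
    - {"fingers": -1,"travel": [0,0,-6],"rotation": [0,0,0]}
    - {"fingers": -1,"travel": [0,0,-9],"rotation": [0,0,0]}
    - {"fingers": -1,"travel": [0,-3.5,-9],"rotation": [0,0,0]}
    - {"fingers": -1,"travel": [0,-7,-9],"rotation": [0,0,0]}
    - {"fingers": -1,"travel": [0,-10.5,-9],"rotation": [0,0,0]}
    - {"fingers": -1,"travel": [0,-14,-9],"rotation": [0,0,0]}
    - {"fingers": -1,"travel": [0,-17.5,-9],"rotation": [0,0,0]}

```text
time: 19.7
eef_pos: [398.8, -85.0, 143.4]
tcp_rot: [[1.0, -0.001, 0.001], [-0.001, -1.0, 0.0], [0.001, -0.0, -1.0]]
ft_force: [0.1, -0.4, -1.0]
grip_width: 87.1
gripper_force: 0.0
```

Run:
```python
from h import *
s=ctrl.get_state();print(s['eef_pos'],s['joint_pos'],s['grip_width'])
q=cams.camera('side'); save(q,'c7.png')
for n in ('side','top'):
    p=cams.camera(n)
    for k,z in (('oil_mid',73),('jar_mid',41),('spray_can_mid',111),('drawer_handle',56)):
        for r in models.landmark_of(p,k)[:1]: print(n,k,round(r['conf'],2),np.round(r['pixel']),np.round(atz(p,r['pixel'],z)))
```

```text
[398.82175952 -84.96979378 143.36107031] [ 1.92741446e-01  1.14975494e-01 -6.29940101e-01 -4.27517979e-05
 -8.24942238e-01  1.37714728e+00] 87.05496715183277
side jar_mid 0.68 [196. 136.] [ 405. -260.   41.]
side spray_can_mid 0.75 [148. 168.] [ 568. -261.  111.]
side drawer_handle 0.94 [264. 231.] [564.   9.  56.]
top oil_mid 0.77 [428. 212.] [ 484. -268.   73.]
top jar_mid 0.84 [423. 258.] [ 391. -265.   41.]
top spray_can_mid 0.69 [426. 213.] [ 482. -254.  111.]
top drawer_handle 0.94 [288. 177.] [560.   9.  56.]
```

View pics/c7.png

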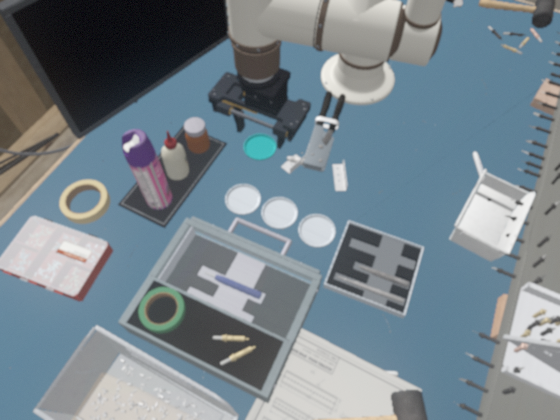

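All three now stand upright on the black mat: can (148,170), oil (175,160), jar (196,135). The dishes are empty at (243,199), (279,212) and (317,230). Next is the drawer handle, with the gripper turned so that it closes along x.

Request:
send_rows:
  rows:
    - {"fingers": 0.31,"travel": [2,-1,0],"rotation": [0,0,7]}
    - {"fingers": 0.31,"travel": [4,-2,0],"rotation": [0,0,14]}
    - {"fingers": 0.31,"travel": [6,-3,0],"rotation": [0,0,21]}
    - {"fingers": 0.31,"travel": [8,-4,0],"rotation": [0,0,28]}
    - {"fingers": 0.31,"travel": [10,-5,0],"rotation": [0,0,35]}
    - {"fingers": 0.31,"travel": [12,-6,0],"rotation": [0,0,42]}
    - {"fingers": 0.31,"travel": [14,-7,0],"rotation": [0,0,49]}
    - {"fingers": 0.31,"travel": [16.2,-8,0],"rotation": [0,0,56]}
    - {"fingers": 0.31,"travel": [16.2,-9,0],"rotation": [0,0,63]}
    - {"fingers": 0.31,"travel": [16.2,-9,0],"rotation": [0,0,70]}

```text
time: 21.08
eef_pos: [562.4, 4.2, 142.3]
tcp_rot: [[0.336, -0.942, -0.0], [-0.942, -0.336, -0.0], [-0.0, 0.0, -1.0]]
ft_force: [0.6, -0.3, 0.5]
grip_width: 32.2
gripper_force: 0.0
```

Request:
send_rows:
  rows:
    - {"fingers": 0.31,"travel": [0,0,0],"rotation": [0,0,7]}
    - {"fingers": 0.31,"travel": [0,0,0],"rotation": [0,0,14]}
    - {"fingers": 0.31,"travel": [0,0,0],"rotation": [0,0,17.8]}
    - {"fingers": 0.31,"travel": [0,0,2],"rotation": [0,0,17.8]}
    - {"fingers": 0.31,"travel": [0,0,4],"rotation": [0,0,17.8]}
    - {"fingers": 0.31,"travel": [0,0,5],"rotation": [0,0,17.8]}
    - {"fingers": 0.31,"travel": [0,0,5],"rotation": [0,0,17.8]}
    - {"fingers": 0.31,"travel": [0,0,5],"rotation": [0,0,17.8]}
    - {"fingers": 0.31,"travel": [0,0,5],"rotation": [0,0,17.8]}
    - {"fingers": 0.31,"travel": [0,0,5],"rotation": [0,0,17.8]}

```text
time: 21.92
eef_pos: [562.1, 3.7, 94.2]
tcp_rot: [[0.038, -0.999, 0.002], [-0.999, -0.038, 0.0], [-0.0, -0.002, -1.0]]
ft_force: [-0.0, 0.6, 0.3]
grip_width: 29.9
gripper_force: 0.0
```

Run:
```python
from h import *
s=ctrl.get_state();print(s['eef_pos'],s['joint_pos'],s['grip_width'])
q=cams.camera('side'); save(q,'c8.png',(180,120,360,260),4)
```

```text
[562.05249444   3.6605813   94.18470215] [ 2.94952130e-01  4.21798869e-01 -3.34287007e-01  3.90086982e-04
 -8.12453968e-01 -2.56989910e-01] 29.851874098305885
```

View pics/c8.png

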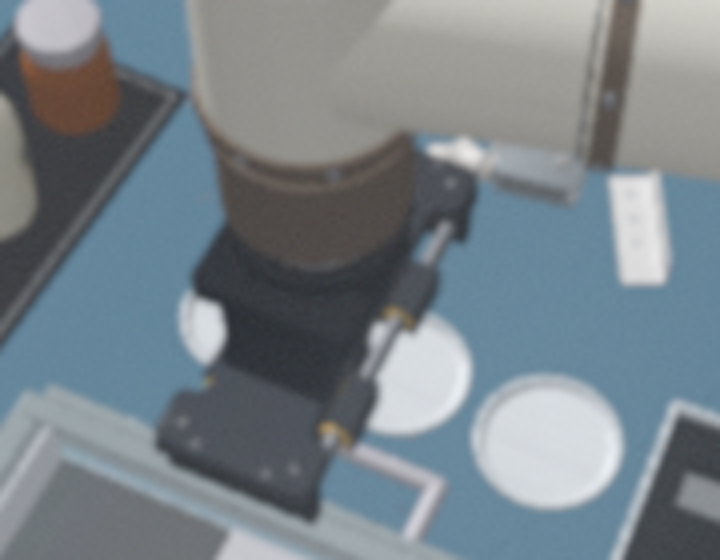

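The gripper body hides the fingers, but the handle bar at (400,465) runs underneath, as intended. I'll descend slowly and watch the force.

Request:
send_rows:
  rows:
    - {"fingers": 0.31,"travel": [0,0,1],"rotation": [0,0,0]}
    - {"fingers": 0.31,"travel": [0,0,2],"rotation": [0,0,0]}
    - {"fingers": 0.31,"travel": [0,0,2.6],"rotation": [0,0,0]}
    - {"fingers": 0.31,"travel": [0,0,3],"rotation": [0,0,0]}
    - {"fingers": 0.31,"travel": [0,0,3.4],"rotation": [0,0,0]}
    - {"fingers": 0.31,"travel": [0,0,3.8],"rotation": [0,0,0]}
    - {"fingers": 0.31,"travel": [0,0,4.2],"rotation": [0,0,0]}
    - {"fingers": 0.31,"travel": [0,0,4.2],"rotation": [0,0,0]}
    - {"fingers": 0.31,"travel": [0,0,4.2],"rotation": [0,0,0]}
    - {"fingers": 0.31,"travel": [0,0,4.2],"rotation": [0,0,0]}

```text
time: 22.8
eef_pos: [561.4, 3.7, 51.3]
tcp_rot: [[0.038, -0.999, 0.0], [-0.999, -0.038, 0.0], [-0.0, -0.0, -1.0]]
ft_force: [0.1, 0.9, 0.8]
grip_width: 30.0
gripper_force: 0.0
```

Request:
send_rows:
  rows:
    - {"fingers": 1,"travel": [0,0,0],"rotation": [0,0,0]}
    - {"fingers": 1,"travel": [0,0,0],"rotation": [0,0,0]}
    - {"fingers": 1,"travel": [0,0,0],"rotation": [0,0,0]}
    - {"fingers": 1,"travel": [0,0,0],"rotation": [0,0,0]}
    - {"fingers": 1,"travel": [0,0,0],"rotation": [0,0,0]}
    - {"fingers": 1,"travel": [0,0,0],"rotation": [0,0,0]}
    - {"fingers": 1,"travel": [0,0,0],"rotation": [0,0,0]}
    - {"fingers": 1,"travel": [0,0,0],"rotation": [0,0,0]}
    - {"fingers": 1,"travel": [0,0,0],"rotation": [0,0,0]}
    - {"fingers": 1,"travel": [0,0,0],"rotation": [0,0,0]}
  squeeze: 15

```text
time: 23.63
eef_pos: [561.6, 3.7, 51.4]
tcp_rot: [[0.038, -0.999, 0.001], [-0.999, -0.038, 0.0], [-0.0, -0.001, -1.0]]
ft_force: [1.2, -0.4, 1.1]
grip_width: 9.3
gripper_force: 15.0
```

Request:
send_rows:
  rows:
    - {"fingers": 1,"travel": [0,0.5,0],"rotation": [0,0,0]}
    - {"fingers": 1,"travel": [0,1.5,0],"rotation": [0,0,0]}
    - {"fingers": 1,"travel": [0,3,0],"rotation": [0,0,0]}
    - {"fingers": 1,"travel": [0,4.5,0],"rotation": [0,0,0]}
    - {"fingers": 1,"travel": [0,6,0],"rotation": [0,0,0]}
    - {"fingers": 1,"travel": [0,7.5,0],"rotation": [0,0,0]}
    - {"fingers": 1,"travel": [0,9,0],"rotation": [0,0,0]}
    - {"fingers": 1,"travel": [0,10,0],"rotation": [0,0,0]}
    - {"fingers": 1,"travel": [0,10,0],"rotation": [0,0,0]}
    - {"fingers": 1,"travel": [0,10,0],"rotation": [0,0,0]}

```text
time: 24.47
eef_pos: [459.8, 0.4, 51.3]
tcp_rot: [[0.038, -0.999, -0.001], [-0.999, -0.038, 0.001], [-0.001, 0.001, -1.0]]
ft_force: [-2.6, 6.6, 3.9]
grip_width: 9.3
gripper_force: 15.0
```

Request:
send_rows:
  rows:
    - {"fingers": 1,"travel": [0,1,0],"rotation": [0,0,0]}
    - {"fingers": 1,"travel": [0,2.5,0],"rotation": [0,0,0]}
    - {"fingers": 1,"travel": [0,3.8,0],"rotation": [0,0,0]}
    - {"fingers": 1,"travel": [0,4.8,0],"rotation": [0,0,0]}
    - {"fingers": 1,"travel": [0,4.8,0],"rotation": [0,0,0]}
    - {"fingers": 1,"travel": [0,4.8,0],"rotation": [0,0,0]}
    - {"fingers": 1,"travel": [0,4.8,0],"rotation": [0,0,0]}
    - {"fingers": 0.4,"travel": [0,4.8,0],"rotation": [0,0,0]}
    - {"fingers": 0.4,"travel": [0,4.8,0],"rotation": [0,0,0]}
    - {"fingers": 0.4,"travel": [0,4.8,0],"rotation": [0,0,0]}

```text
time: 25.3
eef_pos: [412.0, -2.6, 50.7]
tcp_rot: [[0.038, -0.999, -0.002], [-0.999, -0.038, -0.001], [0.001, 0.002, -1.0]]
ft_force: [0.4, -0.6, -0.3]
grip_width: 21.2
gripper_force: 0.0
```

Request:
send_rows:
  rows:
    - {"fingers": 0.4,"travel": [0,0,-2],"rotation": [0,0,0]}
    - {"fingers": 0.4,"travel": [0,0,-5],"rotation": [0,0,0]}
    - {"fingers": 0.4,"travel": [0,0,-8],"rotation": [0,0,0]}
    - {"fingers": 0.4,"travel": [0,0,-10],"rotation": [0,0,0]}
    - {"fingers": 0.4,"travel": [3,0,-10],"rotation": [0,0,0]}
    - {"fingers": 0.4,"travel": [6.5,0,-10],"rotation": [0,0,0]}
    - {"fingers": 0.4,"travel": [10,0,-10],"rotation": [0,0,0]}
    - {"fingers": 0.4,"travel": [13,0,-10],"rotation": [0,0,0]}
    - {"fingers": 0.4,"travel": [14,0,-10],"rotation": [0,0,0]}
    - {"fingers": 0.4,"travel": [14,0,-10],"rotation": [0,0,0]}

```text
time: 26.13
eef_pos: [417.6, -143.9, 150.4]
tcp_rot: [[0.034, -0.999, -0.002], [-0.999, -0.034, -0.0], [0.0, 0.002, -1.0]]
ft_force: [0.4, 0.6, 0.0]
grip_width: 26.3
gripper_force: 0.0
```

Run:
```python
from h import *
s=ctrl.get_state();print(s['eef_pos'],s['joint_pos'],s['grip_width'])
T=cams.camera('top');S=cams.camera('side')
a=cv2.resize(T['image'][130:260,130:370],None,fx=3.3,fy=3.3,interpolation=2)
cv2.imwrite('pics/c9.png',a[:,:,::-1]); save(S,'c9s.png',(180,140,440,320),3)
for n,p in (('top',T),('side',S)):
    for k,z in (('deburrer_grip',31),('tray_slot',12.5),('drawer_handle',56)):
        for r in models.landmark_of(p,k)[:2]: print(n,k,round(r['conf'],2),np.round(r['pixel'],1),np.round(atz(p,r['pixel'],z),1))
    # blue handle
    o=models.outline_of(p,'deburrer_grip')
    h=cv2.cvtColor(p['image'],cv2.COLOR_RGB2HSV).astype(int)
    m=(h[...,0]>112)&(h[...,0]<128)&(h[...,1]>80)&(h[...,2]>60)
    if n=='top': m[:, :200]=0; m[:,360:]=0; m[:130]=0;m[230:]=0
    else: m[:,:180]=0;m[:,330:]=0;m[:180]=0;m[320:]=0
    k,l,st,c=cv2.connectedComponentsWithStats(m.astype(np.uint8))
    i=1+np.argmax(st[1:,4]); pts=np.argwhere(l==i)[:,::-1].astype(np.float32)
    rc=cv2.minAreaRect(pts); W=np.array([atz(p,x,33) for x in pts]); w=cv2.minAreaRect(W[:,:2].astype(np.float32))
    d=np.linalg.svd(W[:,:2]-W[:,:2].mean(0),full_matrices=False)[2][0]
    print(n,st[i],'world rect',w,W.mean(0).round(1),np.degrees(np.arctan(-d[0]/d[1])))
```

```text
[ 417.63425486 -143.86398232  150.42832021] [ 3.84681153e-02  1.64617512e-01 -5.45509178e-01  8.63809602e-05
 -8.62829683e-01 -4.50555949e-03] 26.29482049620123
top deburrer_grip 0.67 [291.7 194.9] [524.8   2.1  31. ]
top tray_slot 0.82 [170.6 224.7] [466.8 260.7  12.5]
top drawer_handle 0.69 [330.8 211.7] [488.5 -76.4  56. ]
top [267 191  46   8 237] world rect ((526.6231079101562, 6.691829681396484), (13.028619766235352, 94.29264068603516), 1.9387530088424683) [527.4  10.4  33. ] 2.7572102608467377
side deburrer_grip 0.9 [269.6 221.3] [526.3   2.2  31. ]
side tray_slot 0.93 [385.3 252.6] [473.4 250.5  12.5]
side drawer_handle 0.73 [296.4 174.5] [405.7   7.3  56. ]
side [251 214  42  20 199] world rect ((530.4387817382812, 7.398002624511719), (13.199912071228027, 95.48046112060547), 2.4683642387390137) [530.8  10.   33. ] 1.9648661206448605
```

View pics/c9.png

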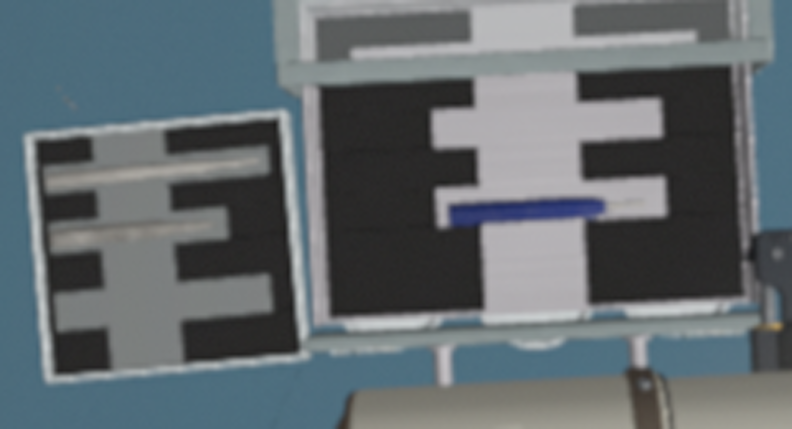

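The drawer is open: the handle is blue at about (527,210) in the crop, with its tip to the right (-y), at world (528.5, 7). The empty slot is the lowest one, its long end to the right.

Request:
send_rows:
  rows:
    - {"fingers": -0.15,"travel": [-2.5,-2,0],"rotation": [0,0,0]}
    - {"fingers": -0.15,"travel": [-5,-4,0],"rotation": [0,0,0]}
    - {"fingers": -0.15,"travel": [-7.5,-6,0],"rotation": [0,0,0]}
    - {"fingers": -0.15,"travel": [-10,-8,0],"rotation": [0,0,0]}
    - {"fingers": -0.15,"travel": [-12.5,-10,0],"rotation": [0,0,0]}
    - {"fingers": -0.15,"travel": [-14.7,-11.6,0],"rotation": [0,0,0]}
    - {"fingers": -0.15,"travel": [-14.7,-11.6,3],"rotation": [0,0,0]}
    - {"fingers": -0.15,"travel": [-14.7,-11.6,6],"rotation": [0,0,0]}
    - {"fingers": -0.15,"travel": [-14.7,-11.6,6],"rotation": [0,0,0]}
    - {"fingers": -0.15,"travel": [-14.7,-11.6,6],"rotation": [0,0,0]}

```text
time: 27.47
eef_pos: [528.0, 9.3, 90.0]
tcp_rot: [[0.039, -0.999, -0.004], [-0.999, -0.039, -0.002], [0.001, 0.004, -1.0]]
ft_force: [0.1, -0.7, -0.0]
grip_width: 49.7
gripper_force: 0.0
```

Request:
send_rows:
  rows:
    - {"fingers": -0.15,"travel": [0.2,0,1.5],"rotation": [0,0,0]}
    - {"fingers": -0.15,"travel": [0.2,0,3],"rotation": [0,0,0]}
    - {"fingers": -0.15,"travel": [0.2,0,4],"rotation": [0,0,0]}
    - {"fingers": -0.15,"travel": [0.2,0,4.7],"rotation": [0,0,0]}
    - {"fingers": -0.15,"travel": [0.2,0,5],"rotation": [0,0,0]}
    - {"fingers": -0.15,"travel": [0.2,0,5],"rotation": [0,0,0]}
    - {"fingers": 1,"travel": [0.2,0,5],"rotation": [0,0,0]}
    - {"fingers": 1,"travel": [0.2,0,5],"rotation": [0,0,0]}
    - {"fingers": 1,"travel": [0.2,0,5],"rotation": [0,0,0]}
    - {"fingers": 1,"travel": [0.2,0,5],"rotation": [0,0,0]}

```text
time: 28.3
eef_pos: [529.3, 7.5, 41.6]
tcp_rot: [[0.038, -0.999, 0.001], [-0.999, -0.038, 0.0], [-0.0, -0.001, -1.0]]
ft_force: [-0.1, 0.0, 0.4]
grip_width: 30.9
gripper_force: 0.0
```

Request:
send_rows:
  rows:
    - {"fingers": 1,"travel": [0,0,0],"rotation": [0,0,0]}
    - {"fingers": 1,"travel": [0,0,0],"rotation": [0,0,0]}
    - {"fingers": 1,"travel": [0,0,0],"rotation": [0,0,0]}
    - {"fingers": 1,"travel": [0,0,0],"rotation": [0,0,0]}
    - {"fingers": 1,"travel": [0,0,0],"rotation": [0,0,0]}
    - {"fingers": 1,"travel": [0,0,0],"rotation": [0,0,0]}
    - {"fingers": 1,"travel": [0,0,0],"rotation": [0,0,0]}
    - {"fingers": 1,"travel": [0,0,0],"rotation": [0,0,0]}
    - {"fingers": 1,"travel": [0,0,0],"rotation": [0,0,0]}
    - {"fingers": 1,"travel": [0,0,0],"rotation": [0,0,0]}

```text
time: 29.13
eef_pos: [529.4, 7.5, 41.3]
tcp_rot: [[0.038, -0.999, 0.001], [-0.999, -0.038, 0.0], [-0.0, -0.001, -1.0]]
ft_force: [1.9, -0.3, 2.6]
grip_width: 14.1
gripper_force: 15.0
```

Request:
send_rows:
  rows:
    - {"fingers": 1,"travel": [0,0,-1],"rotation": [0,0,0]}
    - {"fingers": 1,"travel": [0,0,-3.5],"rotation": [0,0,0]}
    - {"fingers": 1,"travel": [0,0,-6.5],"rotation": [0,0,0]}
    - {"fingers": 1,"travel": [0,0,-9],"rotation": [0,0,0]}
    - {"fingers": 1,"travel": [-3,0.6,-9],"rotation": [0,0,0]}
    - {"fingers": 1,"travel": [-6,1.2,-9],"rotation": [0,0,-0.5]}
    - {"fingers": 1,"travel": [-9,1.8,-9],"rotation": [0,0,-1]}
    - {"fingers": 1,"travel": [-12,2.4,-9],"rotation": [0,0,-1.5]}
    - {"fingers": 1,"travel": [-15,3,-9],"rotation": [0,0,-2.2]}
    - {"fingers": 1,"travel": [-15,3,-9],"rotation": [0,0,-2.2]}

```text
time: 29.97
eef_pos: [491.9, 159.5, 131.4]
tcp_rot: [[0.082, -0.997, -0.001], [-0.997, -0.082, 0.0], [-0.0, 0.001, -1.0]]
ft_force: [0.1, 0.4, -0.4]
grip_width: 14.2
gripper_force: 15.0
```

Request:
send_rows:
  rows:
    - {"fingers": 1,"travel": [-2.5,0,0],"rotation": [0,0,0]}
    - {"fingers": 1,"travel": [-5,0.5,0],"rotation": [0,0,0]}
    - {"fingers": 1,"travel": [-7.5,1,0],"rotation": [0,0,0]}
    - {"fingers": 1,"travel": [-9.5,1.3,0],"rotation": [0,0,0]}
    - {"fingers": 1,"travel": [-10,1.3,0],"rotation": [0,0,0]}
    - {"fingers": 1,"travel": [-10,1.3,2],"rotation": [0,0,0]}
    - {"fingers": 1,"travel": [-10,1.3,4],"rotation": [0,0,0]}
    - {"fingers": 1,"travel": [-10,1.3,6],"rotation": [0,0,0]}
    - {"fingers": 1,"travel": [-10,1.3,7],"rotation": [0,0,0]}
    - {"fingers": 1,"travel": [-10,1.3,7],"rotation": [0,0,0]}

```text
time: 30.8
eef_pos: [471.1, 252.7, 58.8]
tcp_rot: [[0.075, -0.997, -0.005], [-0.997, -0.075, -0.004], [0.004, 0.005, -1.0]]
ft_force: [0.7, 0.0, 0.0]
grip_width: 14.3
gripper_force: 15.0
```

Run:
```python
from h import *
s=ctrl.get_state();print(s['eef_pos'],s['grip_width'])
q=cams.camera('side'); save(q,'c10.png',(300,160,440,320),3.7)
```

```text
[471.06219944 252.74082093  58.79440647] 14.304545439494092
```

View pics/c10.png

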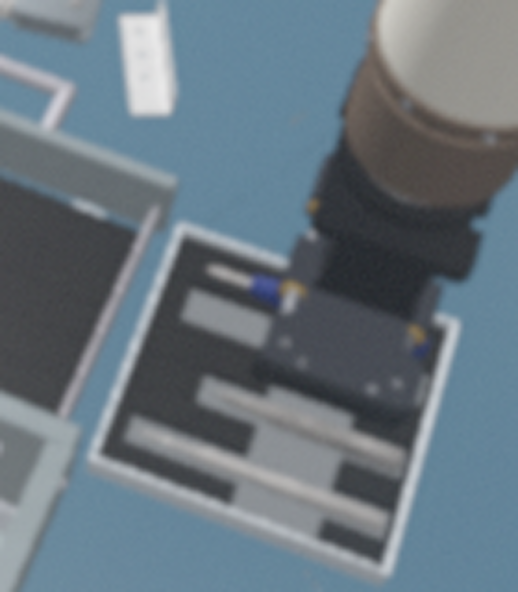

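Run:
```python
from h import *
q=cams.camera('side')
g=lambda x,y:(300+x/3.7,160+y/3.7)
print('slot tip end',atz(q,g(186,304),8).round(1),'slot axis pt',atz(q,g(226,320),6).round(1))
s=ctrl.get_state();e=s['eef_pos'];print('tip seen',atz(q,g(208,269),48.5).round(1),'expected',e+76*np.array(s['tcp_rot'])[:,0], e)
```

```text
slot tip end [481.8 174.8   8. ] slot axis pt [479.8 199.4   6. ]
tip seen [477.1 179.9  48.5] expected [478.70760465 178.64623453  61.39923111] [472.90670526 254.42451115  61.35065945]
```

Request:
send_rows:
  rows:
    - {"fingers": 1,"travel": [-0.15,-0.22,0.5],"rotation": [0,0,0]}
    - {"fingers": 1,"travel": [-0.15,-0.22,1],"rotation": [0,0,0]}
    - {"fingers": 1,"travel": [-0.15,-0.22,1.5],"rotation": [0,0,0]}
    - {"fingers": 1,"travel": [-0.15,-0.22,2],"rotation": [0,0,0]}
    - {"fingers": 1,"travel": [-0.15,-0.22,2.4],"rotation": [0,0,0]}
    - {"fingers": 1,"travel": [-0.15,-0.22,2.8],"rotation": [0,0,0]}
    - {"fingers": 1,"travel": [-0.15,-0.22,3.1],"rotation": [0,0,0]}
    - {"fingers": 1,"travel": [-0.15,-0.22,3.2],"rotation": [0,0,0]}
    - {"fingers": 1,"travel": [-0.15,-0.22,3.2],"rotation": [0,0,0]}
    - {"fingers": 1,"travel": [-0.15,-0.22,3.2],"rotation": [0,0,0]}

```text
time: 31.73
eef_pos: [474.8, 256.6, 29.1]
tcp_rot: [[0.077, -0.997, 0.0], [-0.997, -0.077, 0.0], [-0.0, -0.0, -1.0]]
ft_force: [0.7, -0.7, -0.1]
grip_width: 14.5
gripper_force: 15.0
```

Request:
send_rows:
  rows:
    - {"fingers": 1,"travel": [0,0,0.2],"rotation": [0,0,0]}
    - {"fingers": 1,"travel": [0,0,0.3],"rotation": [0,0,0]}
    - {"fingers": 1,"travel": [0,0,0.4],"rotation": [0,0,0]}
    - {"fingers": 1,"travel": [0,0,0.5],"rotation": [0,0,0]}
    - {"fingers": 1,"travel": [0,0,0.5],"rotation": [0,0,0]}
    - {"fingers": 1,"travel": [0,0,0.5],"rotation": [0,0,0]}
    - {"fingers": 1,"travel": [0,0,0.5],"rotation": [0,0,0]}
    - {"fingers": 1,"travel": [0,0,0.5],"rotation": [0,0,0]}
    - {"fingers": 1,"travel": [0,0,0.5],"rotation": [0,0,0]}
    - {"fingers": 1,"travel": [0,0,0.5],"rotation": [0,0,0]}

```text
time: 32.57
eef_pos: [474.8, 256.6, 24.1]
tcp_rot: [[0.077, -0.997, 0.0], [-0.997, -0.077, 0.0], [-0.0, -0.0, -1.0]]
ft_force: [0.2, -0.4, -0.5]
grip_width: 14.5
gripper_force: 15.0
```

Request:
send_rows:
  rows:
    - {"fingers": 1,"travel": [0,0,0.1],"rotation": [0,0,0]}
    - {"fingers": 1,"travel": [0,0,0.1],"rotation": [0,0,0]}
    - {"fingers": 0.35,"travel": [0,0,0.1],"rotation": [0,0,0]}
    - {"fingers": 0.35,"travel": [0,0,0.1],"rotation": [0,0,0]}
    - {"fingers": 0.35,"travel": [0,0,0.1],"rotation": [0,0,0]}
    - {"fingers": 0.35,"travel": [0,0,0.1],"rotation": [0,0,0]}
    - {"fingers": 0.35,"travel": [0,0,-2],"rotation": [0,0,0]}
    - {"fingers": 0.35,"travel": [0,0,-5],"rotation": [0,0,0]}
    - {"fingers": 0.35,"travel": [0,0,-8],"rotation": [0,0,0]}
    - {"fingers": 0.35,"travel": [0,0,-10],"rotation": [0,0,0]}

```text
time: 33.4
eef_pos: [475.6, 257.1, 126.8]
tcp_rot: [[0.077, -0.997, 0.003], [-0.997, -0.077, 0.002], [-0.002, -0.003, -1.0]]
ft_force: [-0.1, 0.8, -0.7]
grip_width: 28.3
gripper_force: 0.0
```

Request:
send_rows:
  rows:
    - {"fingers": 0.31,"travel": [3.5,1,0],"rotation": [0,0,0]}
    - {"fingers": 0.31,"travel": [7,2,0],"rotation": [0,0,0]}
    - {"fingers": 0.31,"travel": [10.5,3,0],"rotation": [0,0,0]}
    - {"fingers": 0.31,"travel": [14,4,0],"rotation": [0,0,0]}
    - {"fingers": 0.31,"travel": [17.5,5,0],"rotation": [0,0,0]}
    - {"fingers": 0.31,"travel": [21,6,0],"rotation": [0,0,0]}
    - {"fingers": 0.31,"travel": [24.5,7,0],"rotation": [0,0,1]}
    - {"fingers": 0.31,"travel": [26,8,0],"rotation": [0,0,2.5]}
    - {"fingers": 0.31,"travel": [26,8,0],"rotation": [0,0,2.5]}
    - {"fingers": 0.31,"travel": [26,8,0],"rotation": [0,0,2.5]}

```text
time: 34.23
eef_pos: [414.7, -9.5, 124.3]
tcp_rot: [[0.032, -1.0, 0.001], [-1.0, -0.032, 0.0], [-0.0, -0.001, -1.0]]
ft_force: [-0.1, 0.9, -0.3]
grip_width: 29.9
gripper_force: 0.0
```

Run:
```python
from h import *
s=ctrl.get_state();print(s['eef_pos'],np.array(s['tcp_rot'])[:,0])
T=cams.camera('top');S=cams.camera('side')
a=cv2.resize(T['image'][150:260,130:230],None,fx=3.6,fy=3.6,interpolation=2); b=cv2.resize(S['image'][190:320,320:440],None,fx=3.3,fy=3.3,interpolation=2)
H=max(len(a),len(b)); pad=lambda i:np.pad(i,((0,H-len(i)),(0,0),(0,0)))
cv2.imwrite('pics/c11.png',np.hstack([pad(a),pad(b)])[:,:,::-1])
for n,p in (('top',T),('side',S)):
    for k,z in (('deburrer_grip',12.5),('drawer_handle',56)):
        for r in models.landmark_of(p,k)[:2]: print(n,k,round(r['conf'],2),np.round(r['pixel'],1),np.round(atz(p,r['pixel'],z),1))
```

```text
[414.7286051   -9.5331603  124.31710541] [ 3.15407311e-02 -9.99502456e-01 -1.52723934e-04]
top deburrer_grip 0.53 [174.  223.6] [469.  253.5  12.5]
side deburrer_grip 0.62 [387.9 252.6] [470.9 255.4  12.5]
side drawer_handle 0.59 [295.1 171.1] [398.6   0.7  56. ]
```

View pics/c11.png

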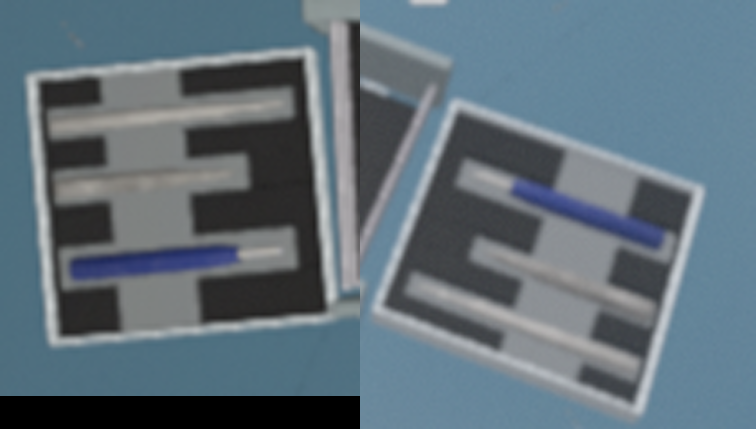

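The blue tool lies in the lowest slot in both views, its tip at the long (-y) end. Now I shut the drawer.

Request:
send_rows:
  rows:
    - {"fingers": 0.31,"travel": [-0.7,0.2,1.5],"rotation": [0,0,0]}
    - {"fingers": 0.31,"travel": [-0.7,0.2,3],"rotation": [0,0,0]}
    - {"fingers": 0.31,"travel": [-0.7,0.2,4.5],"rotation": [0,0,0]}
    - {"fingers": 0.31,"travel": [-0.7,0.2,5.5],"rotation": [0,0,0]}
    - {"fingers": 0.31,"travel": [-0.7,0.2,6.3],"rotation": [0,0,0]}
    - {"fingers": 0.31,"travel": [-0.7,0.2,7],"rotation": [0,0,0]}
    - {"fingers": 0.31,"travel": [-0.7,0.2,7.3],"rotation": [0,0,0]}
    - {"fingers": 0.31,"travel": [-0.7,0.2,7.3],"rotation": [0,0,0]}
    - {"fingers": 1,"travel": [-0.7,0.2,7.3],"rotation": [0,0,0]}
    - {"fingers": 1,"travel": [-0.7,0.2,7.3],"rotation": [0,0,0]}

```text
time: 35.37
eef_pos: [413.1, -1.7, 51.5]
tcp_rot: [[0.033, -0.999, 0.001], [-0.999, -0.033, 0.0], [-0.0, -0.001, -1.0]]
ft_force: [0.1, -0.9, 0.7]
grip_width: 23.0
gripper_force: 0.0
```

Request:
send_rows:
  rows:
    - {"fingers": 1,"travel": [0,0,0],"rotation": [0,0,0]}
    - {"fingers": 1,"travel": [0,0,0],"rotation": [0,0,0]}
    - {"fingers": 1,"travel": [0,0,0],"rotation": [0,0,0]}
    - {"fingers": 1,"travel": [0,0,0],"rotation": [0,0,0]}
    - {"fingers": 1,"travel": [0,0,0],"rotation": [0,0,0]}
    - {"fingers": 1,"travel": [0,-0.5,0],"rotation": [0,0,0]}
    - {"fingers": 1,"travel": [0,-1.5,0],"rotation": [0,0,0]}
    - {"fingers": 1,"travel": [0,-3,0],"rotation": [0,0,0]}
    - {"fingers": 1,"travel": [0,-4.5,0],"rotation": [0,0,0]}
    - {"fingers": 1,"travel": [0,-6,0],"rotation": [0,0,0]}

```text
time: 36.2
eef_pos: [473.2, -0.1, 51.3]
tcp_rot: [[0.033, -0.999, -0.001], [-0.999, -0.033, -0.0], [0.0, 0.001, -1.0]]
ft_force: [-2.7, 0.4, 4.7]
grip_width: 9.4
gripper_force: 15.0
```

Request:
send_rows:
  rows:
    - {"fingers": 1,"travel": [0,-1.5,0],"rotation": [0,0,0]}
    - {"fingers": 1,"travel": [0,-3,0],"rotation": [0,0,0]}
    - {"fingers": 1,"travel": [0,-4.5,0],"rotation": [0,0,0]}
    - {"fingers": 1,"travel": [0,-6,0],"rotation": [0,0,0]}
    - {"fingers": 1,"travel": [0,-7,0],"rotation": [0,0,0]}
    - {"fingers": 1,"travel": [0,-7.8,0],"rotation": [0,0,0]}
    - {"fingers": 1,"travel": [0,-8,0],"rotation": [0,0,0]}
    - {"fingers": 1,"travel": [0,-8,0],"rotation": [0,0,0]}
    - {"fingers": 1,"travel": [0,-8,0],"rotation": [0,0,0]}
    - {"fingers": 1,"travel": [0,-8,0],"rotation": [0,0,0]}

```text
time: 37.03
eef_pos: [552.7, 2.6, 51.3]
tcp_rot: [[0.033, -0.999, 0.001], [-0.999, -0.033, 0.0], [0.0, -0.001, -1.0]]
ft_force: [1.6, -2.8, 2.6]
grip_width: 9.4
gripper_force: 15.0
```

Next I push the last 9 mm and go slightly past it, watching for the stop.

Request:
send_rows:
  rows:
    - {"fingers": 1,"travel": [0,-0.3,0],"rotation": [0,0,0]}
    - {"fingers": 1,"travel": [0,-0.6,0],"rotation": [0,0,0]}
    - {"fingers": 1,"travel": [0,-0.8,0],"rotation": [0,0,0]}
    - {"fingers": 1,"travel": [0,-0.9,0],"rotation": [0,0,0]}
    - {"fingers": 1,"travel": [0,-1.0,0],"rotation": [0,0,0]}
    - {"fingers": 1,"travel": [0,-1.1,0],"rotation": [0,0,0]}
    - {"fingers": 1,"travel": [0,-1.1,0],"rotation": [0,0,0]}
    - {"fingers": 1,"travel": [0,-1.1,0],"rotation": [0,0,0]}
    - {"fingers": 1,"travel": [0,-1.1,0],"rotation": [0,0,0]}
    - {"fingers": 1,"travel": [0,-1.1,0],"rotation": [0,0,0]}

```text
time: 37.87
eef_pos: [562.6, 2.9, 51.3]
tcp_rot: [[0.033, -0.999, -0.002], [-0.999, -0.033, -0.0], [0.0, 0.002, -1.0]]
ft_force: [-0.6, -2.8, 5.1]
grip_width: 9.1
gripper_force: 15.0
```

Request:
send_rows:
  rows:
    - {"fingers": 1,"travel": [0,-0.1,0],"rotation": [0,0,0]}
    - {"fingers": 1,"travel": [0,-0.1,0],"rotation": [0,0,0]}
    - {"fingers": 1,"travel": [0,-0.2,0],"rotation": [0,0,0]}
    - {"fingers": 1,"travel": [0,-0.2,0],"rotation": [0,0,0]}
    - {"fingers": 1,"travel": [0,-0.2,0],"rotation": [0,0,0]}
    - {"fingers": 1,"travel": [0,-0.2,0],"rotation": [0,0,0]}
    - {"fingers": 1,"travel": [0,-0.2,0],"rotation": [0,0,0]}
    - {"fingers": 1,"travel": [0,-0.2,0],"rotation": [0,0,0]}
    - {"fingers": 1,"travel": [0,-0.2,0],"rotation": [0,0,0]}
    - {"fingers": 1,"travel": [0,-0.2,0],"rotation": [0,0,0]}

```text
time: 38.7
eef_pos: [563.9, 2.9, 51.3]
tcp_rot: [[0.033, -0.999, -0.003], [-0.999, -0.033, -0.001], [0.0, 0.003, -1.0]]
ft_force: [-1.9, -0.3, 7.2]
grip_width: 9.3
gripper_force: 15.0
```

Request:
send_rows:
  rows:
    - {"fingers": 1,"travel": [0,-0.1,0],"rotation": [0,0,0]}
    - {"fingers": 1,"travel": [0,-0.2,0],"rotation": [0,0,0]}
    - {"fingers": 1,"travel": [0,-0.3,0],"rotation": [0,0,0]}
    - {"fingers": 1,"travel": [0,-0.4,0],"rotation": [0,0,0]}
    - {"fingers": 1,"travel": [0,-0.4,0],"rotation": [0,0,0]}
    - {"fingers": 1,"travel": [0,-0.4,0],"rotation": [0,0,0]}
    - {"fingers": 1,"travel": [0,-0.4,0],"rotation": [0,0,0]}
    - {"fingers": 1,"travel": [0,-0.4,0],"rotation": [0,0,0]}
    - {"fingers": 1,"travel": [0,-0.4,0],"rotation": [0,0,0]}
    - {"fingers": 1,"travel": [0,-0.4,0],"rotation": [0,0,0]}

```text
time: 39.53
eef_pos: [563.9, 2.8, 51.1]
tcp_rot: [[0.032, -0.999, -0.012], [-0.999, -0.032, -0.001], [0.001, 0.012, -1.0]]
ft_force: [-11.2, 0.3, 14.8]
grip_width: 9.4
gripper_force: 15.0
```

The drawer has stopped hard at x = 563.9 with 11 N against it, so it is shut. I'll release, rise, and turn back towards the jar.

Request:
send_rows:
  rows:
    - {"fingers": 0.31,"travel": [0,0,0],"rotation": [0,0,0]}
    - {"fingers": 0.31,"travel": [0,0.3,0],"rotation": [0,0,0]}
    - {"fingers": 0.31,"travel": [0,0.4,0],"rotation": [0,0,0]}
    - {"fingers": 0.31,"travel": [0,0.4,0],"rotation": [0,0,0]}
    - {"fingers": 0.31,"travel": [0,0.4,-1],"rotation": [0,0,0]}
    - {"fingers": 0.31,"travel": [0,0.4,-3],"rotation": [0,0,0]}
    - {"fingers": 0.31,"travel": [0,0.4,-6],"rotation": [0,0,0]}
    - {"fingers": 0.31,"travel": [0,0.4,-9],"rotation": [0,0,0]}
    - {"fingers": 0.31,"travel": [0,0.4,-12],"rotation": [0,0,0]}
    - {"fingers": 0.31,"travel": [0,0.4,-12],"rotation": [0,0,0]}

```text
time: 40.37
eef_pos: [569.8, 3.7, 178.7]
tcp_rot: [[0.035, -0.999, 0.014], [-0.999, -0.035, 0.002], [-0.001, -0.014, -1.0]]
ft_force: [-0.3, -0.1, 0.6]
grip_width: 30.4
gripper_force: 0.0
```

Request:
send_rows:
  rows:
    - {"fingers": 0.31,"travel": [1,2,0],"rotation": [0,0,-7]}
    - {"fingers": 0.31,"travel": [3,5,0],"rotation": [0,0,-14]}
    - {"fingers": 0.31,"travel": [5,8,0],"rotation": [0,0,-21]}
    - {"fingers": 0.31,"travel": [7,11,0],"rotation": [0,0,-28]}
    - {"fingers": 0.31,"travel": [10,13,0],"rotation": [0,0,-35]}
    - {"fingers": 0.31,"travel": [13,15,0],"rotation": [0,0,-42]}
    - {"fingers": 0.31,"travel": [16,17,0],"rotation": [0,0,-49]}
    - {"fingers": 0.31,"travel": [19.5,17.3,0],"rotation": [0,0,-56]}
    - {"fingers": 0.31,"travel": [23,17.3,0],"rotation": [0,0,-63]}
    - {"fingers": 0.31,"travel": [25.8,17.3,0],"rotation": [0,0,-70]}

```text
time: 41.2
eef_pos: [401.1, -258.6, 172.1]
tcp_rot: [[0.932, -0.363, 0.002], [-0.363, -0.932, -0.001], [0.002, -0.0, -1.0]]
ft_force: [0.4, 0.9, 0.2]
grip_width: 30.1
gripper_force: 0.0
```

Request:
send_rows:
  rows:
    - {"fingers": -1,"travel": [0,0,0],"rotation": [0,0,-7]}
    - {"fingers": -1,"travel": [0,0,0],"rotation": [0,0,-14]}
    - {"fingers": -1,"travel": [0,0,0],"rotation": [0,0,-18.1]}
    - {"fingers": -1,"travel": [0,0,0],"rotation": [0,0,-18.1]}
    - {"fingers": -1,"travel": [0,0,0],"rotation": [0,0,-18.1]}
    - {"fingers": -1,"travel": [0,0,0],"rotation": [0,0,-18.1]}
    - {"fingers": -1,"travel": [0,0,0],"rotation": [0,0,-18.1]}
    - {"fingers": -1,"travel": [0,0,0],"rotation": [0,0,-18.1]}
    - {"fingers": -1,"travel": [0,0,0],"rotation": [0,0,-18.1]}
    - {"fingers": -1,"travel": [0,0,0],"rotation": [0,0,-18.1]}

```text
time: 42.03
eef_pos: [401.3, -256.8, 171.1]
tcp_rot: [[0.998, -0.061, 0.0], [-0.061, -0.998, -0.0], [0.0, 0.0, -1.0]]
ft_force: [-0.2, 0.2, 0.2]
grip_width: 84.4
gripper_force: 0.0
```

Run:
```python
from h import *
print(ctrl.get_state()['eef_pos'])
for n in ('top','side'):
    p=cams.camera(n)
    for k,z in (('drawer_handle',56),('dish_can',0),('dish_oil',0)):
        for r in models.landmark_of(p,k)[:4]: print(n,k,round(r['conf'],2),np.round(r['pixel'],1),np.round(atz(p,r['pixel'],z),1))
    h=cv2.cvtColor(p['image'],cv2.COLOR_RGB2HSV)
    m=((h[...,1]<45)&(h[...,2]>170)).astype(np.uint8)
    c=cv2.findContours(m,cv2.RETR_EXTERNAL,cv2.CHAIN_APPROX_NONE)[0]
    for x in c:
        if 400<cv2.contourArea(x)<2500 and len(x)>20:
            e=cv2.fitEllipse(x); w=atz(p,e[0],6)
            if 440<w[0]<530 and abs(w[1])<150: print(n,'ell',np.round(e[0],1),np.round(e[1],1),np.round(w,1))
```

```text
[ 401.32690985 -256.8200609   171.12446993]
top drawer_handle 0.64 [290.  177.7] [559.1   5.1  56. ]
top dish_can 0.6 [249.  216.8] [480.4  94.6   0. ]
top dish_can 0.5 [171.5 217.2] [482.6 261.8   0. ]
top dish_oil 0.83 [332.2 210.8] [490.  -84.5   0. ]
top ell [290.2 215.8] [33.5 35.4] [481.   6.   6.]
top ell [247.  214.7] [33.5 36.3] [485.   98.4   6. ]
top ell [331.5 210.9] [29.8 36.2] [489.8 -82.4   6. ]
side drawer_handle 0.87 [267.6 229.4] [557.3  14.   56. ]
side dish_can 0.84 [317.6 231.9] [487.  100.7   0. ]
side dish_oil 0.79 [244.7 199.7] [486.9 -83.1   0. ]
side ell [316.5 230.1] [32.6 37.6] [487.   97.5   6. ]
side ell [279.1 212.4] [31.4 36.5] [484.2   4.2   6. ]
side ell [242.5 198.8] [30.2 35.7] [490.2 -86.6   6. ]
```

Request:
send_rows:
  rows:
    - {"fingers": -1,"travel": [-0.2,0.45,0],"rotation": [0,0,-3.5]}
    - {"fingers": -1,"travel": [-0.2,0.45,2],"rotation": [0,0,-3.5]}
    - {"fingers": -1,"travel": [-0.2,0.45,5],"rotation": [0,0,-3.5]}
    - {"fingers": -1,"travel": [-0.2,0.45,8],"rotation": [0,0,-3.5]}
    - {"fingers": -1,"travel": [-0.2,0.45,10.5],"rotation": [0,0,-3.5]}
    - {"fingers": -1,"travel": [-0.2,0.45,11.8],"rotation": [0,0,-3.5]}
    - {"fingers": -1,"travel": [-0.2,0.45,11.8],"rotation": [0,0,-3.5]}
    - {"fingers": -1,"travel": [-0.2,0.45,11.8],"rotation": [0,0,-3.5]}
    - {"fingers": 1,"travel": [-0.2,0.45,11.8],"rotation": [0,0,-3.5]}
    - {"fingers": 1,"travel": [-0.2,0.45,11.8],"rotation": [0,0,-3.5]}
  squeeze: 20

```text
time: 43.27
eef_pos: [400.1, -261.6, 54.4]
tcp_rot: [[1.0, 0.001, 0.003], [0.001, -1.0, -0.001], [0.003, 0.001, -1.0]]
ft_force: [-0.7, -0.2, -0.5]
grip_width: 80.3
gripper_force: 0.0
```

Request:
send_rows:
  rows:
    - {"fingers": 1,"travel": [0,0,0],"rotation": [0,0,0]}
    - {"fingers": 1,"travel": [0,0,0],"rotation": [0,0,0]}
    - {"fingers": 1,"travel": [0,0,0],"rotation": [0,0,0]}
    - {"fingers": 1,"travel": [0,0,0],"rotation": [0,0,0]}
    - {"fingers": 1,"travel": [0,0,0],"rotation": [0,0,0]}
    - {"fingers": 1,"travel": [0,0,0],"rotation": [0,0,0]}
    - {"fingers": 1,"travel": [0,0,-1],"rotation": [0,0,0]}
    - {"fingers": 1,"travel": [0,0,-2.5],"rotation": [0,0,0]}
    - {"fingers": 1,"travel": [0,0,-4],"rotation": [0,0,0]}
    - {"fingers": 1,"travel": [0,0,-4],"rotation": [0,0,0]}

```text
time: 44.1
eef_pos: [400.6, -261.8, 95.1]
tcp_rot: [[1.0, 0.001, 0.005], [0.001, -1.0, -0.002], [0.005, 0.002, -1.0]]
ft_force: [0.5, 0.1, -0.6]
grip_width: 52.9
gripper_force: 20.0
```

Request:
send_rows:
  rows:
    - {"fingers": 1,"travel": [0,-1,0],"rotation": [0,0,0]}
    - {"fingers": 1,"travel": [0,-3.5,0],"rotation": [0,0,0]}
    - {"fingers": 1,"travel": [0,-6.5,0],"rotation": [0,0,0]}
    - {"fingers": 1,"travel": [0,-9.5,0],"rotation": [0,0,0]}
    - {"fingers": 1,"travel": [0,-12.5,0],"rotation": [0,0,0]}
    - {"fingers": 1,"travel": [0.5,-15.5,0],"rotation": [0,0,0]}
    - {"fingers": 1,"travel": [2.5,-18,0],"rotation": [0,0,0]}
    - {"fingers": 1,"travel": [4.5,-20.5,0],"rotation": [0,0,0]}
    - {"fingers": 1,"travel": [6.5,-23,0],"rotation": [0,0,0]}
    - {"fingers": 1,"travel": [7.8,-25.5,0],"rotation": [0,0,0]}

```text
time: 44.93
eef_pos: [477.6, -4.3, 92.0]
tcp_rot: [[1.0, 0.001, -0.001], [0.001, -1.0, -0.0], [-0.001, 0.0, -1.0]]
ft_force: [0.9, 0.4, -1.3]
grip_width: 53.3
gripper_force: 20.0
```

Request:
send_rows:
  rows:
    - {"fingers": 1,"travel": [0.4,-0.8,0],"rotation": [0,0,0]}
    - {"fingers": 1,"travel": [0.5,-1,0],"rotation": [0,0,0]}
    - {"fingers": 1,"travel": [0.5,-1,1],"rotation": [0,0,0]}
    - {"fingers": 1,"travel": [0.5,-1,2],"rotation": [0,0,0]}
    - {"fingers": 1,"travel": [0.5,-1,2.5],"rotation": [0,0,0]}
    - {"fingers": 1,"travel": [0.5,-1,2.5],"rotation": [0,0,0]}
    - {"fingers": 1,"travel": [0.5,-1,2.5],"rotation": [0,0,0]}
    - {"fingers": 1,"travel": [0.5,-1,2.5],"rotation": [0,0,0]}
    - {"fingers": 1,"travel": [0.5,-1,2.5],"rotation": [0,0,0]}
    - {"fingers": 1,"travel": [0.5,-1,2.5],"rotation": [0,0,0]}

```text
time: 45.77
eef_pos: [482.1, 3.7, 68.5]
tcp_rot: [[1.0, 0.0, 0.001], [0.0, -1.0, 0.0], [0.001, -0.0, -1.0]]
ft_force: [-0.3, 0.4, -1.7]
grip_width: 52.9
gripper_force: 20.0
```

Request:
send_rows:
  rows:
    - {"fingers": 1,"travel": [0,0,0.7],"rotation": [0,0,0]}
    - {"fingers": 1,"travel": [0,0,1.2],"rotation": [0,0,0]}
    - {"fingers": 1,"travel": [0,0,1.5],"rotation": [0,0,0]}
    - {"fingers": 1,"travel": [0,0,1.55],"rotation": [0,0,0]}
    - {"fingers": 1,"travel": [0,0,1.55],"rotation": [0,0,0]}
    - {"fingers": -1,"travel": [0,0,1.55],"rotation": [0,0,0]}
    - {"fingers": -1,"travel": [0,0,1.55],"rotation": [0,0,0]}
    - {"fingers": -1,"travel": [0,0,1.55],"rotation": [0,0,0]}
    - {"fingers": -1,"travel": [0,0,1.55],"rotation": [0,0,0]}
    - {"fingers": -1,"travel": [0,0,1.55],"rotation": [0,0,0]}

```text
time: 46.6
eef_pos: [482.0, 3.8, 52.6]
tcp_rot: [[1.0, 0.0, 0.0], [0.0, -1.0, 0.0], [0.0, -0.0, -1.0]]
ft_force: [-0.2, -0.5, 0.1]
grip_width: 78.3
gripper_force: 0.0
```

Request:
send_rows:
  rows:
    - {"fingers": -1,"travel": [0,0,0],"rotation": [0,0,0]}
    - {"fingers": -1,"travel": [0,0,-3],"rotation": [0,0,0]}
    - {"fingers": -1,"travel": [0,0,-6],"rotation": [0,0,0]}
    - {"fingers": -1,"travel": [0,0,-9.5],"rotation": [0,0,0]}
    - {"fingers": -1,"travel": [0,0,-13],"rotation": [0,0,0]}
    - {"fingers": -1,"travel": [0,3.5,-13],"rotation": [0,0,0]}
    - {"fingers": -1,"travel": [0,7,-13],"rotation": [0,0,0]}
    - {"fingers": -1,"travel": [0,10.5,-13],"rotation": [0,0,0]}
    - {"fingers": -1,"travel": [0,14,-13],"rotation": [0,0,0]}
    - {"fingers": -1,"travel": [0,17.5,-13],"rotation": [0,0,0]}

```text
time: 47.43
eef_pos: [481.7, -172.7, 182.8]
tcp_rot: [[1.0, 0.001, 0.001], [0.001, -1.0, 0.0], [0.001, -0.0, -1.0]]
ft_force: [2.2, 0.5, 0.5]
grip_width: 87.2
gripper_force: 0.0
```

Request:
send_rows:
  rows:
    - {"fingers": -1,"travel": [0,3.5,0],"rotation": [0,0,0]}
    - {"fingers": -1,"travel": [0,7,0],"rotation": [0,0,0]}
    - {"fingers": -1,"travel": [0.1,9.1,0],"rotation": [0,0,0]}
    - {"fingers": -1,"travel": [0.1,9.1,0],"rotation": [0,0,0]}
    - {"fingers": -1,"travel": [0.1,9.1,0],"rotation": [0,0,0]}
    - {"fingers": -1,"travel": [0.1,9.1,0],"rotation": [0,0,0]}
    - {"fingers": -1,"travel": [0.1,9.1,0],"rotation": [0,0,0]}
    - {"fingers": -1,"travel": [0.1,9.1,0],"rotation": [0,0,0]}
    - {"fingers": -1,"travel": [0.1,9.1,0],"rotation": [0,0,0]}
    - {"fingers": -1,"travel": [0.1,9.1,0],"rotation": [0,0,0]}

```text
time: 48.27
eef_pos: [483.2, -261.6, 182.7]
tcp_rot: [[1.0, 0.002, 0.0], [0.002, -1.0, -0.0], [0.0, 0.0, -1.0]]
ft_force: [-0.1, -0.4, -1.0]
grip_width: 87.5
gripper_force: 0.0
```

Run:
```python
from h import *
print(ctrl.get_state()['eef_pos'])
for n in ('top','side'):
    p=cams.camera(n)
    for k,z in (('jar_mid',40),):
        for r in models.landmark_of(p,k)[:2]: print(n,k,round(r['conf'],2),np.round(r['pixel'],1),np.round(atz(p,r['pixel'],z),1))
    a=cv2.resize(p['image'][150:270,180:380],None,fx=3,fy=3,interpolation=2)
    if n=='top': A=a
cv2.imwrite('pics/c12.png',np.hstack([A[:, :],a])[:,:,::-1][:,::1]);
```

```text
[ 483.17353465 -261.55761491  182.74832746]
top jar_mid 0.95 [291.1 220. ] [472.8   4.3  40. ]
side jar_mid 0.58 [281.7 201. ] [473.6   4.9  40. ]
side jar_mid 0.4 [173.5 173.2] [ 519.  -247.5   40. ]
```

Request:
send_rows:
  rows:
    - {"fingers": -1,"travel": [0,0,2],"rotation": [0,0,0]}
    - {"fingers": -1,"travel": [0,0,4],"rotation": [0,0,0]}
    - {"fingers": -1,"travel": [0,0,6],"rotation": [0,0,0]}
    - {"fingers": -1,"travel": [0,0,6.65],"rotation": [0,0,0]}
    - {"fingers": -1,"travel": [0,0,6.65],"rotation": [0,0,0]}
    - {"fingers": -1,"travel": [0,0,6.65],"rotation": [0,0,0]}
    - {"fingers": 1,"travel": [0,0,6.65],"rotation": [0,0,0]}
    - {"fingers": 1,"travel": [0,0,6.65],"rotation": [0,0,0]}
    - {"fingers": 1,"travel": [0,0,6.65],"rotation": [0,0,0]}
    - {"fingers": 1,"travel": [0,0,6.65],"rotation": [0,0,0]}

```text
time: 49.3
eef_pos: [483.4, -262.4, 116.9]
tcp_rot: [[1.0, 0.0, 0.002], [0.0, -1.0, -0.0], [0.002, 0.0, -1.0]]
ft_force: [-0.5, -0.4, 0.1]
grip_width: 67.6
gripper_force: 0.0
```

Request:
send_rows:
  rows:
    - {"fingers": 1,"travel": [0,0,0],"rotation": [0,0,0]}
    - {"fingers": 1,"travel": [0,0,0],"rotation": [0,0,0]}
    - {"fingers": 1,"travel": [0,0,0],"rotation": [0,0,0]}
    - {"fingers": 1,"travel": [0,0,0],"rotation": [0,0,0]}
    - {"fingers": 1,"travel": [0,0,0],"rotation": [0,0,0]}
    - {"fingers": 1,"travel": [0,0,0],"rotation": [0,0,0]}
    - {"fingers": 1,"travel": [0,0,0],"rotation": [0,0,0]}
    - {"fingers": 1,"travel": [0,0,0],"rotation": [0,0,0]}
    - {"fingers": 1,"travel": [0,0,0],"rotation": [0,0,0]}
    - {"fingers": 1,"travel": [0,0,0],"rotation": [0,0,0]}

```text
time: 50.13
eef_pos: [483.0, -262.2, 116.0]
tcp_rot: [[1.0, 0.0, -0.0], [0.0, -1.0, 0.0], [-0.0, -0.0, -1.0]]
ft_force: [0.3, 1.0, -1.0]
grip_width: 24.2
gripper_force: 19.8
```

Run:
```python
from h import *
for n in ('top','side'):
    p=cams.camera(n); q=p['image']; h=cv2.cvtColor(q,cv2.COLOR_RGB2HSV)
    # everything that is not blue bench around the jar dish
    bg=((h[...,0]>95)&(h[...,0]<112)&(h[...,1]>90)).astype(np.uint8)
    for nm,X in (('can',(484,96,5)),('jar',(482,3,5)),('oil',(488,-86,5))):
        c=proj(p,X).astype(int); w=24
        m=1-bg[c[1]-w:c[1]+w,c[0]-w:c[0]+w]
        k,l,st,ce=cv2.connectedComponentsWithStats(m); i=1+np.argmax(st[1:,4]); b=st[i]
        print(n,nm,'bbox',b[:2]+c-w,b[2:4],'ctr',b[:2]+c-w+(b[2:4]-1)/2, np.round(atz(p,b[:2]+c-w+(b[2:4]-1)/2,5),1))
    o=models.outline_of(p,'jar_mid')
    for r in o[:2]:
        y,x=np.nonzero(r['pixels']); print(n,'jar outline',round(r['conf'],2),x.min(),x.max(),y.min(),y.max())
        if n=='top': print(np.round(atz(p,((x.min()+x.max())/2,(y.min()+y.max())/2),70),1))
```

```text
top can bbox [228 196] [41 40] ctr [248.  215.5] [483.3  96.3   5. ]
top jar bbox [272 196] [41 41] ctr [292. 216.] [480.5   2.1   5. ]
top oil bbox [314 187] [43 48] ctr [335.  210.5] [490.6 -90.    5. ]
top jar outline 0.93 278 306 203 229
[481.4   2.5  70. ]
side can bbox [292 204] [48 48] ctr [315.5 227.5] [481.6  92.7   5. ]
side jar bbox [255 187] [48 48] ctr [278.5 210.5] [4.799e+02 4.000e-01 5.000e+00]
side oil bbox [219 174] [48 48] ctr [242.5 197.5] [486.6 -88.7   5. ]
side jar outline 0.55 268 291 186 222
```

Request:
send_rows:
  rows:
    - {"fingers": 1,"travel": [0,0,-1],"rotation": [0,0,0]}
    - {"fingers": 1,"travel": [0,0,-2.5],"rotation": [0,0,0]}
    - {"fingers": 1,"travel": [0,-0.8,-3.5],"rotation": [0,0,0]}
    - {"fingers": 1,"travel": [0.1,-3.5,-3.5],"rotation": [0,0,0]}
    - {"fingers": 1,"travel": [0.2,-6.5,-3.5],"rotation": [0,0,0]}
    - {"fingers": 1,"travel": [0.3,-9.5,-3.5],"rotation": [0,0,0]}
    - {"fingers": 1,"travel": [0.4,-12.5,-3.5],"rotation": [0,0,0]}
    - {"fingers": 1,"travel": [0.4,-15.5,-3.5],"rotation": [0,0,0]}
    - {"fingers": 1,"travel": [0.4,-17,-3.5],"rotation": [0,0,0]}
    - {"fingers": 1,"travel": [0.4,-17.5,-3.5],"rotation": [0,0,0]}

```text
time: 51.17
eef_pos: [487.0, -84.7, 152.0]
tcp_rot: [[1.0, 0.004, 0.001], [0.004, -1.0, 0.001], [0.001, -0.001, -1.0]]
ft_force: [-0.5, -0.6, -1.6]
grip_width: 24.2
gripper_force: 19.8
```

Request:
send_rows:
  rows:
    - {"fingers": 1,"travel": [0,0,0],"rotation": [0,0,0]}
    - {"fingers": 1,"travel": [0,0,1],"rotation": [0,0,0]}
    - {"fingers": 1,"travel": [0,0,2],"rotation": [0,0,0]}
    - {"fingers": 1,"travel": [0,0,2.8],"rotation": [0,0,0]}
    - {"fingers": 1,"travel": [0,0,3.3],"rotation": [0,0,0]}
    - {"fingers": 1,"travel": [0,0,3.5],"rotation": [0,0,0]}
    - {"fingers": 1,"travel": [0,0,3.6],"rotation": [0,0,0]}
    - {"fingers": 1,"travel": [0,0,3.6],"rotation": [0,0,0]}
    - {"fingers": 1,"travel": [0,0,3.6],"rotation": [0,0,0]}
    - {"fingers": 1,"travel": [0,0,3.6],"rotation": [0,0,0]}

```text
time: 52.0
eef_pos: [487.2, -87.3, 115.4]
tcp_rot: [[1.0, 0.0, 0.001], [0.0, -1.0, 0.0], [0.001, -0.0, -1.0]]
ft_force: [0.5, -0.3, -1.1]
grip_width: 24.1
gripper_force: 19.8
```

Request:
send_rows:
  rows:
    - {"fingers": 1,"travel": [0,0,0.05],"rotation": [0,0,0]}
    - {"fingers": -1,"travel": [0,0,0.05],"rotation": [0,0,0]}
    - {"fingers": -1,"travel": [0,0,0.05],"rotation": [0,0,0]}
    - {"fingers": -1,"travel": [0,0,0.05],"rotation": [0,0,0]}
    - {"fingers": -1,"travel": [0,0,0.05],"rotation": [0,0,0]}
    - {"fingers": -1,"travel": [0,0,0.05],"rotation": [0,0,0]}
    - {"fingers": -1,"travel": [0,0,-3],"rotation": [0,0,0]}
    - {"fingers": -1,"travel": [0,0,-6.5],"rotation": [0,0,0]}
    - {"fingers": -1,"travel": [0,0,-10],"rotation": [0,0,0]}
    - {"fingers": -1,"travel": [0,0,-13.5],"rotation": [0,0,0]}

```text
time: 52.83
eef_pos: [486.5, -87.3, 251.6]
tcp_rot: [[1.0, 0.001, -0.0], [0.001, -1.0, -0.0], [-0.0, 0.0, -1.0]]
ft_force: [0.9, 0.1, -0.2]
grip_width: 76.3
gripper_force: 0.0
```

Request:
send_rows:
  rows:
    - {"fingers": -1,"travel": [0,0,-2.5],"rotation": [0,0,0]}
    - {"fingers": -1,"travel": [1.5,3,-2.5],"rotation": [0,0,0]}
    - {"fingers": -1,"travel": [3,6,-2.5],"rotation": [0,0,0]}
    - {"fingers": -1,"travel": [4.5,9,-2.5],"rotation": [0,0,0]}
    - {"fingers": -1,"travel": [6,12,-2.5],"rotation": [0,0,0]}
    - {"fingers": -1,"travel": [7.5,15,-2.5],"rotation": [0,0,0]}
    - {"fingers": -1,"travel": [8.7,17.5,-2.5],"rotation": [0,0,0]}
    - {"fingers": -1,"travel": [8.7,17.5,-2.5],"rotation": [0,0,0]}
    - {"fingers": -1,"travel": [8.7,17.5,-2.5],"rotation": [0,0,0]}
    - {"fingers": -1,"travel": [8.7,17.5,-2.5],"rotation": [0,0,0]}

```text
time: 53.67
eef_pos: [573.6, -262.0, 274.6]
tcp_rot: [[1.0, 0.0, -0.001], [0.0, -1.0, 0.0], [-0.001, -0.0, -1.0]]
ft_force: [-0.1, -0.1, 0.7]
grip_width: 87.2
gripper_force: 0.0
```

Request:
send_rows:
  rows:
    - {"fingers": -1,"travel": [0,0,2.5],"rotation": [0,0,0]}
    - {"fingers": -1,"travel": [0,0,5],"rotation": [0,0,0]}
    - {"fingers": -1,"travel": [0,0,7.5],"rotation": [0,0,0]}
    - {"fingers": -1,"travel": [0,0,8.6],"rotation": [0,0,0]}
    - {"fingers": -1,"travel": [0,0,8.6],"rotation": [0,0,0]}
    - {"fingers": 1,"travel": [0,0,8.6],"rotation": [0,0,0]}
    - {"fingers": 1,"travel": [0,0,8.6],"rotation": [0,0,0]}
    - {"fingers": 1,"travel": [0,0,8.6],"rotation": [0,0,0]}
    - {"fingers": 1,"travel": [0,0,8.6],"rotation": [0,0,0]}
    - {"fingers": 1,"travel": [0,0,8.6],"rotation": [0,0,0]}

```text
time: 54.5
eef_pos: [574.4, -262.3, 190.2]
tcp_rot: [[1.0, 0.0, 0.002], [0.0, -1.0, -0.0], [0.002, 0.0, -1.0]]
ft_force: [-0.8, 0.8, 0.4]
grip_width: 61.5
gripper_force: 0.4
```

Request:
send_rows:
  rows:
    - {"fingers": 1,"travel": [0,0,0],"rotation": [0,0,0]}
    - {"fingers": 1,"travel": [0,0,0],"rotation": [0,0,0]}
    - {"fingers": 1,"travel": [0,0,0],"rotation": [0,0,0]}
    - {"fingers": 1,"travel": [0,0,0],"rotation": [0,0,0]}
    - {"fingers": 1,"travel": [0,0,0],"rotation": [0,0,0]}
    - {"fingers": 1,"travel": [0,0,0],"rotation": [0,0,0]}
    - {"fingers": 1,"travel": [0,0,0],"rotation": [0,0,0]}
    - {"fingers": 1,"travel": [0,0,0],"rotation": [0,0,0]}
    - {"fingers": 1,"travel": [0,0,0],"rotation": [0,0,0]}
    - {"fingers": 1,"travel": [0,0,0],"rotation": [0,0,0]}

```text
time: 55.33
eef_pos: [574.4, -262.3, 189.8]
tcp_rot: [[1.0, 0.001, 0.001], [0.001, -1.0, -0.0], [0.001, 0.0, -1.0]]
ft_force: [0.1, 1.5, 5.1]
grip_width: 54.8
gripper_force: 20.1
```

Request:
send_rows:
  rows:
    - {"fingers": 1,"travel": [0,0,-1],"rotation": [0,0,0]}
    - {"fingers": 1,"travel": [0,0,-3],"rotation": [0,0,0]}
    - {"fingers": 1,"travel": [0,0,-6],"rotation": [0,0,0]}
    - {"fingers": 1,"travel": [0,0,-9],"rotation": [0,0,0]}
    - {"fingers": 1,"travel": [0,0,-12],"rotation": [0,0,0]}
    - {"fingers": 1,"travel": [0,0,-15],"rotation": [0,0,0]}
    - {"fingers": 1,"travel": [0,0,-16],"rotation": [0,0,0]}
    - {"fingers": 1,"travel": [-0.3,-1.2,-16],"rotation": [0,0,0]}
    - {"fingers": 1,"travel": [-1,-4,-16],"rotation": [0,0,0]}
    - {"fingers": 1,"travel": [-1.7,-7,-16],"rotation": [0,0,0]}

```text
time: 56.17
eef_pos: [555.4, -191.4, 345.2]
tcp_rot: [[1.0, -0.002, -0.006], [-0.002, -1.0, 0.002], [-0.007, -0.002, -1.0]]
ft_force: [0.3, 0.8, -3.5]
grip_width: 55.3
gripper_force: 19.9
```

Request:
send_rows:
  rows:
    - {"fingers": 1,"travel": [-0.8,-3.2,0],"rotation": [0,0,0]}
    - {"fingers": 1,"travel": [-1.6,-6.4,0],"rotation": [0,0,0]}
    - {"fingers": 1,"travel": [-2.4,-9.6,0],"rotation": [0,0,0]}
    - {"fingers": 1,"travel": [-3.2,-12.8,0],"rotation": [0,0,0]}
    - {"fingers": 1,"travel": [-4,-16,0],"rotation": [0,0,0]}
    - {"fingers": 1,"travel": [-4.8,-19.2,0],"rotation": [0,0,0]}
    - {"fingers": 1,"travel": [-5.6,-22.4,0],"rotation": [0,0,0]}
    - {"fingers": 1,"travel": [-6.4,-25.6,0],"rotation": [0,0,0]}
    - {"fingers": 1,"travel": [-7,-28,0],"rotation": [0,0,0]}
    - {"fingers": 1,"travel": [-7.2,-28.9,0],"rotation": [0,0,0]}

```text
time: 57.0
eef_pos: [482.4, 99.3, 346.2]
tcp_rot: [[1.0, 0.004, -0.005], [0.004, -1.0, -0.0], [-0.005, 0.0, -1.0]]
ft_force: [-0.5, -0.3, -2.7]
grip_width: 54.9
gripper_force: 19.9
```

Request:
send_rows:
  rows:
    - {"fingers": 1,"travel": [0,0,1],"rotation": [0,0,0]}
    - {"fingers": 1,"travel": [0,0,3.5],"rotation": [0,0,0]}
    - {"fingers": 1,"travel": [0,0,6.5],"rotation": [0,0,0]}
    - {"fingers": 1,"travel": [0,0,9.5],"rotation": [0,0,0]}
    - {"fingers": 1,"travel": [0,0,11.5],"rotation": [0,0,0]}
    - {"fingers": 1,"travel": [0,0,12.5],"rotation": [0,0,0]}
    - {"fingers": 1,"travel": [0,0,13],"rotation": [0,0,0]}
    - {"fingers": 1,"travel": [0,0,13],"rotation": [0,0,0]}
    - {"fingers": 1,"travel": [0,0,13],"rotation": [0,0,0]}
    - {"fingers": 1,"travel": [0,0,13],"rotation": [0,0,0]}

```text
time: 57.83
eef_pos: [485.8, 96.9, 220.4]
tcp_rot: [[1.0, 0.0, 0.003], [0.0, -1.0, 0.001], [0.003, -0.001, -1.0]]
ft_force: [0.1, 0.2, -2.9]
grip_width: 54.3
gripper_force: 19.9
```

Run:
```python
from h import *
s=ctrl.get_state();print(s['eef_pos'],s['ft_force'])
S=cams.camera('side'); save(S,'c13.png',(190,120,390,280),3.8)
```

```text
[485.77060866  96.90707382 220.43251339] [ 0.05434246  0.24675927 -2.91824391]
```

View pics/c13.png

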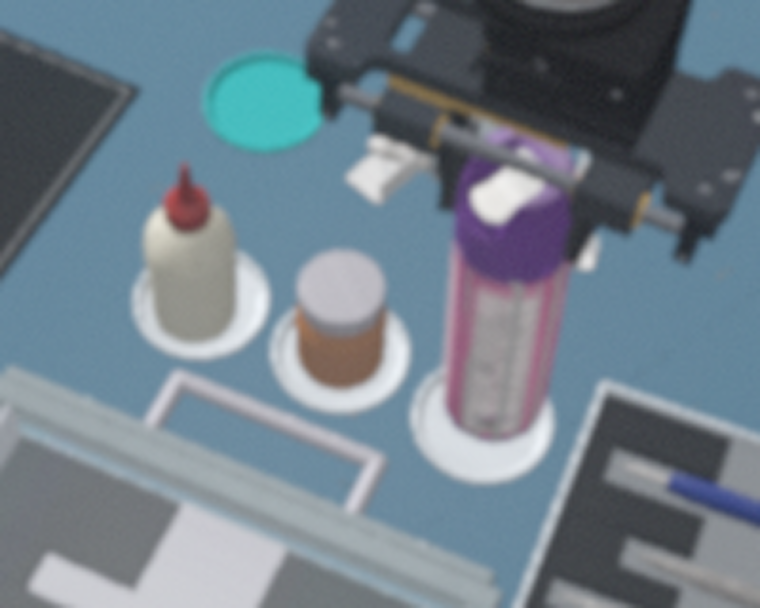

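Side crop: the oil and the jar stand centred on their dishes and the drawer is shut. The can's foot, at about (497,400), looks slightly right of its dish centre (482,427), so I'll check that numerically before lowering.

Run:
```python
from h import *
S=cams.camera('side');T=cams.camera('top')
f=lambda px:((px-np.array([190,120]))*3.8).round(1)
for X in ((485.8,96.9,32),(485.8,96.9,249),(485.8,96.9,2),(485.8,90,2),(484.5,97,4)): print(X,f(proj(S,X)))
for nm,p in(('side',S),('top',T)):
    h=cv2.cvtColor(p['image'],cv2.COLOR_RGB2HSV)
    c=proj(p,(485,97,5)).astype(int); w=26
    sub=h[c[1]-w:c[1]+w,c[0]-w:c[0]+w]
    m=((sub[...,1]<60)&(sub[...,2]>150)).astype(np.uint8)
    ys,xs=np.nonzero(m); print(nm,c,'white x',xs.min()+c[0]-w,xs.max()+c[0]-w,'y',ys.min()+c[1]-w,ys.max()+c[1]-w)
    for r in models.outline_of(p,'dish_can')[:1]:
        y,x=np.nonzero(r['pixels']);print(nm,'outline',x.min(),x.max(),y.min(),y.max())
    for r in models.outline_of(p,'spray_can_mid')[:1]:
        y,x=np.nonzero(r['pixels']);print(nm,'can',x.min(),x.max(),y.min(),y.max(),'foot rows',[(k,x[y==k].min(),x[y==k].max()) for k in range(y.max()-30,y.max()-4,6)])
```

```text
(485.8, 96.9, 32) [484.3 394.7]
(485.8, 96.9, 249) [523.5 165.4]
(485.8, 96.9, 2) [480.1 419.4]
(485.8, 90, 2) [469.2 414.7]
(484.5, 97, 4) [481.4 416.1]
side [316 229] white x 290 341 y 203 254
side can 307 340 154 235 foot rows [(205, np.int64(308), np.int64(337)), (211, np.int64(308), np.int64(336)), (217, np.int64(307), np.int64(335)), (223, np.int64(307), np.int64(333)), (229, np.int64(308), np.int64(332))]
top [247 214] white x 226 252 y 190 239
top can 388 449 145 271 foot rows [(241, np.int64(389), np.int64(449)), (247, np.int64(389), np.int64(449)), (253, np.int64(389), np.int64(449)), (259, np.int64(389), np.int64(449)), (265, np.int64(389), np.int64(449))]
```

Request:
send_rows:
  rows:
    - {"fingers": 1,"travel": [0,0,0],"rotation": [0,0,0]}
    - {"fingers": 1,"travel": [0,0,0],"rotation": [0,0,0]}
    - {"fingers": 1,"travel": [0,0,0],"rotation": [0,0,0]}
    - {"fingers": 1,"travel": [0,0,0],"rotation": [0,0,0]}
    - {"fingers": 1,"travel": [0,0,0],"rotation": [0,0,0]}
    - {"fingers": 1,"travel": [0,0,0],"rotation": [0,0,0]}
    - {"fingers": 1,"travel": [0,0,0],"rotation": [0,0,0]}
    - {"fingers": 1,"travel": [0,0,0],"rotation": [0,0,0]}
    - {"fingers": 1,"travel": [0,0,0],"rotation": [0,0,0]}
    - {"fingers": 1,"travel": [0,0,0],"rotation": [0,0,0]}

```text
time: 59.02
eef_pos: [484.8, 96.7, 219.1]
tcp_rot: [[1.0, 0.0, -0.0], [0.0, -1.0, 0.0], [-0.0, -0.0, -1.0]]
ft_force: [0.2, -0.9, -3.4]
grip_width: 54.6
gripper_force: 19.9
```

Run:
```python
from h import *
S=cams.camera('side'); s=ctrl.get_state(); print(s['eef_pos'],s['ft_torque'])
e=s['eef_pos']
h=cv2.cvtColor(S['image'],cv2.COLOR_RGB2HSV)
m=((h[...,0]>125)&(h[...,1]>60)).astype(np.uint8)
for row in (160,168,176,184,192,196,204,212,220,226):
    x=np.nonzero(m[row,295:355])[0]+295
    z=min(np.linspace(32,249,400),key=lambda z:abs(proj(S,(e[0],e[1],z))[1]-row)); 
    print(row,x.min(),x.max(),'mid',(x.min()+x.max())/2,'expected axis',proj(S,(e[0],e[1],z))[0].round(1),round(z))
```

```text
[484.83565504  96.72947096 219.05285854] [-0.08308168 -0.05394528  0.03205556]
160 331 334 mid 332.5 expected axis 327.9 249
168 310 314 mid 312.0 expected axis 327.1 235
176 310 340 mid 325.0 expected axis 325.7 210
184 310 338 mid 324.0 expected axis 324.3 184
192 310 335 mid 322.5 expected axis 323.0 157
196 310 335 mid 322.5 expected axis 322.3 143
204 310 333 mid 321.5 expected axis 320.9 113
212 309 332 mid 320.5 expected axis 319.5 81
220 308 330 mid 319.0 expected axis 318.2 47
226 308 329 mid 318.5 expected axis 317.6 32
```

The swing has settled and the axis is within 1 px of the expected line. I'll lower with a 1 mm correction and release.

Request:
send_rows:
  rows:
    - {"fingers": 1,"travel": [0,0.1,0.5],"rotation": [0,0,0]}
    - {"fingers": 1,"travel": [0,0.1,1.1],"rotation": [0,0,0]}
    - {"fingers": 1,"travel": [0,0.1,1.7],"rotation": [0,0,0]}
    - {"fingers": 1,"travel": [0,0.1,2.2],"rotation": [0,0,0]}
    - {"fingers": 1,"travel": [0,0.1,2.6],"rotation": [0,0,0]}
    - {"fingers": 1,"travel": [0,0.1,2.9],"rotation": [0,0,0]}
    - {"fingers": 1,"travel": [0,0.1,3.0],"rotation": [0,0,0]}
    - {"fingers": 1,"travel": [0,0.1,3.0],"rotation": [0,0,0]}
    - {"fingers": 1,"travel": [0,0.1,3.0],"rotation": [0,0,0]}
    - {"fingers": 1,"travel": [0,0.1,3.0],"rotation": [0,0,0]}

```text
time: 59.9
eef_pos: [484.9, 95.8, 189.2]
tcp_rot: [[1.0, 0.0, 0.0], [0.0, -1.0, 0.0], [0.0, -0.0, -1.0]]
ft_force: [-0.4, -0.1, -2.4]
grip_width: 55.0
gripper_force: 19.9
```

Request:
send_rows:
  rows:
    - {"fingers": 1,"travel": [0,0,0.05],"rotation": [0,0,0]}
    - {"fingers": 1,"travel": [0,0,0.1],"rotation": [0,0,0]}
    - {"fingers": 1,"travel": [0,0,0.1],"rotation": [0,0,0]}
    - {"fingers": -1,"travel": [0,0,0.1],"rotation": [0,0,0]}
    - {"fingers": -1,"travel": [0,0,0.1],"rotation": [0,0,0]}
    - {"fingers": -1,"travel": [0,0,0.1],"rotation": [0,0,0]}
    - {"fingers": -1,"travel": [0,0,0.1],"rotation": [0,0,0]}
    - {"fingers": -1,"travel": [0,0,0.1],"rotation": [0,0,0]}
    - {"fingers": -1,"travel": [0,0,0.1],"rotation": [0,0,0]}
    - {"fingers": -1,"travel": [0,0,0.1],"rotation": [0,0,0]}

```text
time: 60.73
eef_pos: [484.8, 95.7, 188.1]
tcp_rot: [[1.0, 0.0, -0.0], [0.0, -1.0, -0.0], [-0.0, 0.0, -1.0]]
ft_force: [-0.9, 0.2, -0.3]
grip_width: 85.6
gripper_force: 0.0
```

Request:
send_rows:
  rows:
    - {"fingers": -1,"travel": [0,0,-1],"rotation": [0,0,0]}
    - {"fingers": -1,"travel": [0,0,-3],"rotation": [0,0,0]}
    - {"fingers": -1,"travel": [0,0,-6],"rotation": [0,0,0]}
    - {"fingers": -1,"travel": [0,0,-9],"rotation": [0,0,0]}
    - {"fingers": -1,"travel": [0,0,-11],"rotation": [0,0,0]}
    - {"fingers": -1,"travel": [-2,-3,-11],"rotation": [0,0,0]}
    - {"fingers": -1,"travel": [-4,-6,-11],"rotation": [0,0,0]}
    - {"fingers": -1,"travel": [-6,-9,-11],"rotation": [0,0,0]}
    - {"fingers": -1,"travel": [-8,-12,-11],"rotation": [0,0,0]}
    - {"fingers": -1,"travel": [-10,-16,-11],"rotation": [0,0,0]}

```text
time: 61.57
eef_pos: [384.9, 253.3, 299.4]
tcp_rot: [[1.0, -0.001, 0.001], [-0.001, -1.0, 0.001], [0.001, -0.001, -1.0]]
ft_force: [0.7, -0.0, 0.2]
grip_width: 87.3
gripper_force: 0.0
```

Request:
send_rows:
  rows:
    - {"fingers": -1,"travel": [-2,-3,0],"rotation": [0,0,0]}
    - {"fingers": -1,"travel": [-4,-6,0],"rotation": [0,0,0]}
    - {"fingers": -1,"travel": [-6,-9,0],"rotation": [0,0,0]}
    - {"fingers": -1,"travel": [-6,-12,0],"rotation": [0,0,0]}
    - {"fingers": -1,"travel": [-6,-12,0],"rotation": [0,0,0]}
    - {"fingers": -1,"travel": [-6,-12,0],"rotation": [0,0,0]}
    - {"fingers": -1,"travel": [-6,-12,0],"rotation": [0,0,0]}
    - {"fingers": -1,"travel": [-6,-12,0],"rotation": [0,0,0]}
    - {"fingers": -1,"travel": [-6,-12,0],"rotation": [0,0,0]}
    - {"fingers": -1,"travel": [-6,-12,0],"rotation": [0,0,0]}

```text
time: 62.4
eef_pos: [326.4, 372.1, 298.4]
tcp_rot: [[1.0, -0.001, 0.0], [-0.001, -1.0, 0.0], [0.0, -0.0, -1.0]]
ft_force: [0.5, 0.5, 0.0]
grip_width: 87.1
gripper_force: 0.0
```

Run:
```python
from h import *
S=cams.camera('side'); s=ctrl.get_state(); print(s['eef_pos'],s['ft_force'])
h=cv2.cvtColor(S['image'],cv2.COLOR_RGB2HSV)
m=((h[...,0]>125)&(h[...,1]>60)).astype(np.uint8)
for row in (180,190,200,210,220,230):
    x=np.nonzero(m[row,295:355])[0]+295
    z=min(np.linspace(0,219,400),key=lambda z:abs(proj(S,(485,95.8,z))[1]-row)); 
    print(row,'mid',(x.min()+x.max())/2,'expected axis',proj(S,(485,95.8,z))[0].round(1))
for n in ('top','side'):
    p=cams.camera(n)
    for k,z in (('spray_can_mid',110),('oil_mid',72),('jar_mid',40),('deburrer_grip',12.5),('drawer_handle',56),('dish_can',0),('dish_oil',0),('dish_jar',0)):
        for r in models.landmark_of(p,k)[:1]: print(n,k,round(r['conf'],2),np.round(r['pixel'],1),np.round(atz(p,r['pixel'],z),1))
a=cv2.resize(S['image'][140:320,140:430],None,fx=2.7,fy=2.7,interpolation=2);cv2.imwrite('pics/final.png',a[:,:,::-1])
```

```text
[326.40140132 372.22069118 298.36489749] [-0.40183539  0.03729661  0.15824479]
180 mid 326.0 expected axis 324.5
190 mid 324.5 expected axis 322.8
200 mid 323.5 expected axis 321.1
210 mid 321.5 expected axis 319.4
220 mid 319.0 expected axis 317.7
230 mid 317.5 expected axis 316.0
top spray_can_mid 0.84 [244.5 215.2] [485.2  93.8 110. ]
top jar_mid 0.8 [293.3 218.5] [ 4.758e+02 -3.000e-01  4.000e+01]
top deburrer_grip 0.85 [174.4 225.5] [465.  252.7  12.5]
top drawer_handle 0.98 [290.7 175.4] [563.8   3.5  56. ]
top dish_can 0.66 [250.2 217.3] [479.3  92.    0. ]
top dish_oil 0.71 [332.8 211.6] [488.3 -85.8   0. ]
top dish_jar 0.97 [292.7 216.9] [478.4   0.6   0. ]
side spray_can_mid 0.82 [320.2 204.8] [485.5  95.8 110. ]
side jar_mid 0.96 [280.4 202.4] [478.1   3.9  40. ]
side deburrer_grip 0.56 [384.  252.5] [474.4 248.   12.5]
side drawer_handle 0.83 [267.3 229.4] [557.6  13.4  56. ]
side dish_can 0.62 [317.1 232.3] [488.4 100.1  -0. ]
side dish_oil 0.69 [174.1 173.9] [ 500.1 -268.     0. ]
side dish_jar 0.92 [279.5 211.9] [479.6   2.8   0. ]
```

I've used all my picture views, so the last check is numeric: tilt of the can from above, the drawer against the first picture, and the oil bottle.

Run:
```python
from h import *
for n in ('top','side'):
    p=cams.camera(n); a=cv2.cvtColor(cv2.imread(f'pics/{n}0.png'),cv2.COLOR_BGR2GRAY); b=cv2.cvtColor(p['image'],cv2.COLOR_RGB2GRAY)
    boxes={'top':dict(handle=(255,162,328,184),front=(212,148,365,162),oil=(312,192,358,236),jar=(272,196,314,238)),'side':dict(handle=(225,217,292,250),oil=(222,160,262,215),jar=(262,184,300,228),can=(298,162,338,245))}[n]
    for k,(x0,y0,x1,y1) in boxes.items():
        t=a[y0:y1,x0:x1]; r=cv2.matchTemplate(b[y0-10:y1+10,x0-10:x1+10],t,cv2.TM_CCOEFF_NORMED); _,v,_,l=cv2.minMaxLoc(r); print(n,k,'shift',l[0]-10,l[1]-10,round(v,3))
    h=cv2.cvtColor(p['image'],cv2.COLOR_RGB2HSV)
    if n=='top':
        m=((h[...,0]>130)&(h[...,0]<150)&(h[...,1]>110)).astype(np.uint8); m[:, :215]=0;m[:,275:]=0;m[:190]=0;m[245:]=0
        y,x=np.nonzero(m); print('cap px',(x.min()+x.max())/2,(y.min()+y.max())/2, x.max()-x.min(), y.max()-y.min(),'expected',proj(p,(485,96,215)))
```

```text
top handle shift 0 0 1.0
top front shift 0 0 0.999
top oil shift 0 -1 0.938
top jar shift 0 0 0.972
cap px 240.0 217.0 26 30 expected [237.35944056 216.09178792]
side handle shift 0 0 0.973
side oil shift -1 1 0.949
side jar shift 1 -1 0.97
side can shift 2 2 0.937
```

```bash
python3 -c "
from plant import ctrl
print(ctrl.job_done())"
```

```text
the job is handed in; nothing more can be done
None
```

I handed the job in at about 63 s: the deburring tool is in its tray slot, tip at the long end; the drawer is shut; and the can, oil bottle and jar stand upright on their own dishes. The last placement (the can) was checked by measurement only, as my picture views were used up.

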